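Set up the carving jig: stop, tile, stop

ROBOT

A 6-joint arm with a two-finger parallel gripper is mounted at the origin on the work surface. World frame = base frame: x ahead of the robot, y to its left, z up, the work surface at z = 0. Lengths are in m, angles in rad, forces in N, time in s.
With the tool pointing down it reaches from about 0.225 to 0.725 m from the base axis. Payload 3.1 kg.
Tool frame: the origin (TCP) lies where the fingers leave the gripper's body, on its centre line; the fingertips stand 73 mm ahead of it and the grasp point (between the pads) lies 54 mm ahead of it; z points along the fingers, y is the line along which they close (so a half turn about z gives the same grasp; the last joint's range is limited). The gripper opens to 85 mm and grips with 20 to 120 N. Pads are 22 mm wide; open, the fingers measure 114 mm over their backs; the gripper's body (76 mm by 85 mm) begins 54 mm behind the grasp point. The pads swing forward as they close: fully open they stand 13 mm farther back than shut.
Start: joints at [-1.316, 0.048, 0.099, 1.622, 0, 1.443], TCP at [0.196, -0.487, 0.304] pointing down, gripper open.
Joint ranges: [-2.91, 2.91], [-0.99, 1.94], [-1.21, 1.42], [-2.12, 2.29], [-1.49, 1.47], [-3.14, 3.14]. Speed limits (rad/s): [2.79, 2.79, 3.14, 3.14, 3.14, 3.14].

INTERFACE

Orientations are given as a unit quaternion [x, y, z, w].
In Python, from workcell import get_state, get_image, get_calibration, job_done, silhouettes, pinpoint gives the robot as it stands. The module is installed in compiled form; this text tells all that it offers.
- The arm moves only by the tool carry_out, never from a script. Its arguments are lists of equal length, an entry for each row: "offset": the shift along the tool's x, y, z in units of 0.02 m (1.0 is 0.02 m), a list of three; "yaw": the turn about the tool's z in units of 30 degrees (1.0 is 30 degrees); "claw": the opening in per cent of the stroke, from 0 (shut) to 100 (fully open). A call has 1 to 8 rows; each row shifts and turns the commanded pose from where the row before left it, along the tool's axes as they then stand; what a row does not reach is not made up. A row lasts 1/12 s, in which the tool goes at most 41.7 mm and 7.16 degrees, less where a joint would pass 70% of its speed; a pose out of reach is approached as far as the arm can. A call with a number of a shift or a turn outside -1 to 1 is refused whole. A call with a gripper value outside its range is refused whole. The fingers move at their own pace and stop on an object; "newtons" is the grip in N (left out, the last holds). Time passes only in rows, so rows that do not move let the fingers close. It gives the time, the measured TCP pose, the force, the opening and the grip force at its end, in the units of the state.
- get_state(): the state, without advancing time (a new reading comes with each control period).
- get_image(name): name is "scene" or "top" or "wrist"; returns (picture, depth): 480x640x3 uint8, red, green, blue; 480x640 float32, m along the optical axis (not along the pixel's ray), 0 where there is no reading.
- get_calibration(name): a dict with "camera_matrix" (3x3 intrinsics, pixels), "cam_to_world" (4x4, takes a point from camera to world coordinates); the wrist camera has in their place "T_tool_cam" (4x4, takes a point from camera to tool coordinates, whose origin is the TCP and whose axes are the flange's). Camera axes: x right, y up, looking along -z (the intrinsics and any distortion apply to the point x, -y, -z); pixel columns grow to the right and rows downward; lengths in m; the calibration is good to about 2 mm. A picture is of the moment at which its call begins: read the wrist's pose just before it. get_calibration takes no time and is no camera call.
- job_done(): hands the job in; it is judged then, once.
Trained networks look in the newest picture that a camera, given by its name, has taken for a name from the list of things; names that differ only in an ending like _2 or _b are one class to them, and where a whole thing is asked for, a point or a joint stands for the part that bears it (a point fixed in the world has none). Each returns a list of dicts, best first, with "confidence" (0 to 1); they miss things now and then, are a little off and sometimes report something else, mostly with a low value. They report only what shows in the picture. A call takes as long as a camera call. They do not tell look-alikes from the thing itself.
- silhouettes(camera, label): "region" (480x640 bool, what is visible of it).
- pinpoint(camera, label): "centre" ([x, y, z] in m, in world coordinates, good to about 4 mm: a listed point, or the origin of a listed thing).
The state is a dict: "time_s": time; "qpos": joint angles; "qvel": joint speeds; "joint_efforts": joint torques, N m; "ee_pos": TCP position; "orientation": TCP orientation; "force": force on the tool from outside, world axes, zero at the start; "moment": the same for the moment, N m; "opening": opening from 0.0 (shut) to 1.0 (fully open); "grasp_force": force on a finger pad.
Only numpy, scipy, OpenCV 4.12 (cv2) and the standard library are available. Lean on these libraries where they do the work, as an engineer would, in place of code of your own. Each camera call takes 0.05 s, during which the arm holds its last target. There are 200 camera calls.

TASK

Set up the tile-carving jig: slide the blue stop into the rail, toe first, until it is home against the red closed end, then lay the terracotta tile flat on top of the rail in front of it, relief up and squared to the rail. The green stop has been left lying on its jaw: tip it over onto its steel foot, slide it into the rail jaw first, and push it gently up until the tile is held snug between the two jaws with no gaps. The tile is brittle, so do not squeeze it hard between the stops, and leave everything else on the table where it is.

Things in the scene. Friction and masses are not known exactly. Their poses are not given: they have to be found in the camera images.
- jig: Carving jig, fixed: wooden strip (59 mm wide, top z=8) with an aluminium lipped rail x 0..165 on it: inside 49 wide, 9 high under the lips; lips z 17..23, slot 32 wide between them; outside 59. Origin on the table under the rail's mouth, mid-width; x along the rail to the closed end, z up. Seated origins: blue stop x=120, tile 85, green stop 50.
- jig_end (a point): Inner face of the red block (15 mm thick, top z=23) that closes the rail, at floor height (jig x=165, z=8).
- jig_landing (a point): Middle of the open landing before the mouth (jig x=-50, z=8; strip spans x -85..0). Set a stop here, then slide it in: foot under the lips, jaw up through the slot. Low flared guides (z to 17) from x=-22 to 0 open to about 57 mm.
- blue_stop: Blue stop, an L, 0.12 kg, steel foot heaviest. Foot fills x 0..45, y -23..23, z 0..6 (mm); jaw, at the foot's end x=0, fills x 0..8, y -13..13, z to 75. Origin: mid-width on the L's outer corner; x along the foot to its toe, z along the jaw. Starts standing on its foot. In the rail: toe to the closed end, jaw's flat outer face to the tile.
- green_stop: Green stop, an L, 0.12 kg, steel foot heaviest. Foot fills x 0..45, y -23..23, z 0..6 (mm); jaw, at the foot's end x=0, fills x 0..8, y -13..13, z to 75. Origin: mid-width on the L's outer corner; x along the foot to its toe, z along the jaw. Starts lying on the jaw's outer face, foot upright (x up), corner on the table.
- blue_stop_toe (a point): End of the blue stop's foot, on its underside at mid-width.
- green_stop_toe (a point): End of the green stop's foot, underside, mid-width. At the start 45 mm above the table: pushed here from the jaw's side, away from the jaw, the stop tips about its corner and passes its balance at about 40 degrees. In the rail it points to the mouth, the jaw's outer face to the tile.
- tile: Terracotta tile, 70 (its x) by 58 (y) by 16 mm high, low leaf relief on top (2 mm proud); origin at the centre of its underside, z up. Starts flat on the table; lies on the rail's lips, 70 mm side along the rail, either way round. About 0.13 kg. Brittle: at most 40 N between it and either stop.
- pigment_jar: Small amber jar, 32 diameter, 42 high, standing among the parts; leave it alone. Origin under its centre.
- mug: White mug, 95 high; leave alone. Origin under its centre.
- paint_tin: Open steel tin of orange paint, 100 diameter, 70 high; leave alone. Origin under its centre.
- brush: A brush lying flat; leave alone.
- modelling_tool: A modelling spatula, 180 long, lying flat; leave alone.
- spare_tile: A white glazed tile, 70 square, 14 thick; leave alone. Origin under its centre.
- clay_block: A block of firm clay-coloured stock, 110 x 70 x 50; leave alone. Origin under its centre.
Not all that is in view belongs to the job. There is more than one size of the tile; the one meant has the size given above.

How it is judged:
By the outcome, as a careful person would: the job done as asked, in the order asked, and still so for the second after the job is handed in, with the robot touching nothing.
It also fails if it takes over 72 s, if anything falls off the work surface, if the arm or the gripper's body presses on something with over 40 N, if the wrist force passes 120 N, or if a joint passes its speed limit or range.

## Working session

There is one attempt and no reset: what is moved stays moved. The work goes in short steps, Python scripts to look and compute and a tool call to move; the robot and the scene stay as the last step left them, time stands still between calls to the robot, and variables do not carry over. Pictures are saved under pics/ and viewed, at most 13 in all, crops included, and the job is handed in when it is done.

Besides the shell and the picture viewer there is one more tool, called after "Request:" as name(argument=value, ...), one argument or row to a line, values as JSON. carry_out: Moves the arm, as the interface text tells. Shifts and turns lie within -1 to 1; 1 stands for 0.02 m of shift or 30 degrees of turn. Its arguments: {"type":"object","properties":{"offset":{"type":"array"},"yaw":{"type":"array"},"claw":{"type":"array"},"newtons":{"type":"number"}},"required":["offset","yaw","claw"]}

```bash
mkdir -p pics
cat > h.py <<'E'
import numpy as np, cv2
from workcell import *
from scipy.spatial.transform import Rotation as R
def save(n,img): cv2.imwrite('pics/'+n+'.png',img[:,:,::-1])
def T_wc(name,st=None):
    c=get_calibration(name)
    if 'cam_to_world' in c: return np.array(c['camera_matrix']),np.array(c['cam_to_world'])
    T=np.eye(4);T[:3,:3]=R.from_quat(st['orientation']).as_matrix();T[:3,3]=st['ee_pos']
    return np.array(c['camera_matrix']),T@np.array(c['T_tool_cam'])
def cloud(name,depth,st=None):
    K,T=T_wc(name,st);v,u=np.mgrid[:480,:640]
    p=np.stack([(u-K[0,2])/K[0,0]*depth,-(v-K[1,2])/K[1,1]*depth,-depth],-1)
    return p@T[:3,:3].T+T[:3,3]
def proj(name,P,st=None):
    K,T=T_wc(name,st);q=(np.asarray(P)-T[:3,3])@T[:3,:3]
    return np.stack([K[0,2]+K[0,0]*q[...,0]/-q[...,2],K[1,2]+K[1,1]*q[...,1]/q[...,2]],-1)
E
python3 - <<'E'
from h import *
print({k:np.round(v,3) if not isinstance(v,dict) else v for k,v in get_state().items()})
print(get_calibration('top'));print(get_calibration('wrist'))
for c in ['top','scene']:
    im,d=get_image(c);save(c+'0',im);np.save(c+'d',d);np.save(c+'i',im)
    for l in ['jig_end','jig_landing','jig','blue_stop','blue_stop_toe','green_stop','green_stop_toe','tile','pigment_jar','spare_tile']:
        print(c,l,[(np.round(x['centre'],3).tolist(),round(x['confidence'],2)) for x in pinpoint(c,l)[:4]])
E
```

```text
{'time_s': np.float64(0.0), 'qpos': array([-1.316,  0.049,  0.098,  1.622,  0.   ,  1.443]), 'qvel': array([-0.002,  0.001,  0.001,  0.002,  0.   , -0.001]), 'joint_efforts': array([ 1.0000e-03, -3.3879e+01,  3.2001e+01,  2.1000e-02,  0.0000e+00,
       -0.0000e+00]), 'ee_pos': array([ 0.196, -0.487,  0.303]), 'orientation': array([ 0.982,  0.19 , -0.   , -0.001]), 'force': array([ 0.316, -0.014, -1.015]), 'moment': array([-0.048, -0.018, -0.004]), 'grasp_force': np.float64(0.0), 'opening': np.float64(1.0)}
{'camera_matrix': array([[496.83890694,   0.        , 324.93469793],
       [  0.        , 496.83890694, 234.23298551],
       [  0.        ,   0.        ,   1.        ]]), 'cam_to_world': array([[ 0.00433996,  0.9877295 , -0.15611403,  0.35794291],
       [-0.99992275,  0.00246807, -0.01218238, -0.00446138],
       [-0.01164759,  0.15615484,  0.98766391,  1.44963417],
       [ 0.        ,  0.        ,  0.        ,  1.        ]])}
{'camera_matrix': array([[388.78455817,   0.        , 313.54163136],
       [  0.        , 388.78455817, 235.10952276],
       [  0.        ,   0.      
[... 907 characters left out ...]
2], 0.53)]
top spare_tile [([0.79, 0.167, -0.005], 0.57), ([0.481, -0.476, -0.001], 0.25)]
scene jig_end [([0.405, -0.013, 0.006], 0.59), ([0.417, 0.198, 0.004], 0.55)]
scene jig_landing [([0.607, -0.064, 0.006], 0.78)]
scene jig [([0.562, -0.053, 0.002], 0.78)]
scene blue_stop [([0.455, 0.172, -0.005], 0.57)]
scene blue_stop_toe [([0.417, 0.197, -0.0], 0.6), ([0.808, -0.003, 0.002], 0.53)]
scene green_stop [([0.639, 0.164, -0.004], 0.81)]
scene green_stop_toe [([0.637, 0.165, 0.051], 0.58)]
scene tile [([0.448, 0.495, 0.001], 0.78), ([0.624, 0.454, 0.002], 0.75), ([0.488, 0.395, 0.002], 0.68)]
scene pigment_jar [([0.56, 0.288, -0.002], 0.86)]
scene spare_tile [([0.791, 0.166, -0.001], 0.9)]
```

View pics/top0.png

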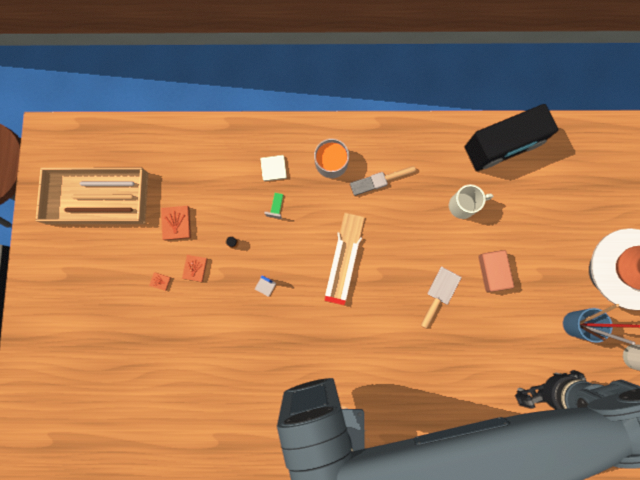

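View pics/scene0.png

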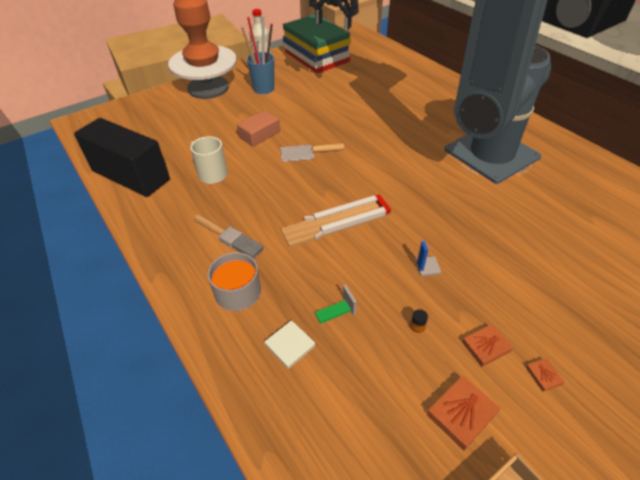

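Top view: the jig has its red end at (335,301) and its landing at (352,222). The blue stop stands at (266,287), and the green one lies at (276,207). Three terracotta tiles show: large at (176,223), medium at (195,268) and small at (160,282). At about 343 px/m, 70 mm is about 24 px, so the medium tile is the one. The white spare tile (273,168), jar (232,242), mug and tin are to be left alone. Next I'm moving the wrist camera over the middle of the parts.

Request:
carry_out(
  offset=[
    [0.79,-0.6,0],
    [0.79,-0.6,0],
    [0.79,-0.6,0],
    [0.79,-0.6,0],
    [0.79,-0.6,0],
    [0.79,-0.6,0],
    [0.79,-0.6,0],
    [0.79,-0.6,0],
  ],
  yaw=[0,0,0,0,0,0,0,0],
  claw=[100,100,100,100,100,100,100,100],
)

```text
time_s: 1.77
ee_pos: [0.2778, -0.3499, 0.304]
orientation: [0.982, 0.19, 0.0, 0.0]
force: [0.8, -0.1, 0.2]
opening: 1.0
grasp_force: 0.0
```

Request:
carry_out(
  offset=[
    [0.79,-0.6,0],
    [0.79,-0.6,0],
    [0.79,-0.6,0],
    [0.79,-0.6,0],
    [0.79,-0.6,0],
    [0.79,-0.6,0],
    [0.79,-0.6,0],
    [0.79,-0.6,0],
  ],
  yaw=[0,0,0,0,0,0,0,0],
  claw=[100,100,100,100,100,100,100,100],
)

```text
time_s: 2.43
ee_pos: [0.3593, -0.2136, 0.3041]
orientation: [0.982, 0.19, 0.0, 0.0]
force: [-0.4, -0.4, 0.3]
opening: 1.004
grasp_force: 0.0
```

Request:
carry_out(
  offset=[
    [0.79,-0.6,0],
    [0.79,-0.6,0],
    [0.79,-0.6,0],
    [0.79,-0.6,0],
    [0.79,-0.6,0],
    [0.79,-0.6,0],
    [0.79,-0.6,0],
    [0.79,-0.6,0],
  ],
  yaw=[0,0,0,0,0,0,0,0],
  claw=[100,100,100,100,100,100,100,100],
)

```text
time_s: 3.1
ee_pos: [0.4407, -0.0773, 0.304]
orientation: [0.982, 0.19, 0.0, 0.0]
force: [1.3, -0.0, -0.5]
opening: 0.998
grasp_force: 0.0
```

Request:
carry_out(
  offset=[
    [0.79,-0.6,0],
    [0.79,-0.6,0],
    [0.79,-0.6,0],
    [0.79,-0.6,0],
    [0.79,-0.6,0],
    [0.79,-0.6,0],
    [0.79,-0.6,0],
    [0,0,0],
  ],
  yaw=[0,0,0,0,0,0,0,0],
  claw=[100,100,100,100,100,100,100,100],
)

```text
time_s: 3.77
ee_pos: [0.5126, 0.0435, 0.3035]
orientation: [0.981, 0.192, 0.0, -0.001]
force: [0.0, -0.2, 0.2]
opening: 1.002
grasp_force: 0.0
```

```bash
cat > look.py <<'E'
from h import *
import sys
n=sys.argv[1]
st=get_state();im,d=get_image('wrist');save(n,im);np.savez('v_'+n,im=im,d=d,pos=st['ee_pos'],q=st['orientation'])
x=R.from_quat(st['orientation']).as_matrix()[:,0]
print('t',round(float(st['time_s']),2),'pos',np.round(st['ee_pos'],4),'phi',round(np.degrees(np.arctan2(x[1],x[0])),2),'q6',round(st['qpos'][5],3),'F',np.round(st['force'],1))
C=cloud('wrist',d,st)
for l in sys.argv[2:]:
    print(l,[(np.round(x['centre'],4).tolist(),round(x['confidence'],2)) for x in pinpoint('wrist',l)[:3]])
    if l in('blue_stop','green_stop','tile','jig'):
        for s in silhouettes('wrist',l)[:2]:
            m=s['region']&(d>0);P=C[m]
            z=P[:,2]
            print('  sil',round(s['confidence'],2),m.sum(),'z pct',np.round(np.percentile(z,[2,25,50,75,98]),4))
            np.save('sil_%s_%s'%(n,l),s['region'])
            for lo,hi in((.003,.011),(.011,.019),(.019,.03),(.03,.05),(.05,.1)):
                q=P[(z>lo)&(z<hi)]
                if len(q)>40:
                    r=cv2.minAreaRect((q[:,:2]*1000).astype(np.float32));print('   z',lo,hi,len(q),np.round(r[0],1),np.round(r[1],1),round(r[2],1))
E
python3 look.py w1 jig_end jig_landing jig blue_stop blue_stop_toe green_stop green_stop_toe tile
```

```text
t 3.77 pos [0.5126 0.0435 0.3035] phi 22.12 q6 2.709 F [ 0.  -0.2  0.2]
jig_end []
jig_landing [([0.6148, -0.0629, 0.0085], 0.77), ([0.4575, 0.1786, 0.0018], 0.7)]
jig [([0.5614, -0.0559, 0.0009], 0.62)]
  sil 0.86 18095 z pct [0.0071 0.0087 0.0096 0.0234 0.0251]
   z 0.003 0.011 11180 [515.8 -43.3] [ 67.3 264.9] 78.7
   z 0.011 0.019 889 [514.6 -44.7] [ 71.  261.8] 78.8
   z 0.019 0.03 5965 [483.1 -37.4] [ 66.6 200.6] 77.3
  sil 0.26 852 z pct [0.0018 0.0037 0.0043 0.0047 0.0057]
   z 0.003 0.011 780 [ 473.1 -337.4] [60.5 32.3] 87.2
blue_stop [([0.4561, 0.1756, 0.004], 0.7), ([0.6131, -0.0645, 0.0085], 0.4)]
  sil 0.96 2288 z pct [0.0028 0.0072 0.0304 0.0637 0.0767]
   z 0.003 0.011 829 [434.6 186.2] [45.5 46.3] 62.1
   z 0.011 0.019 108 [453.8 175.3] [27.   7.5] 46.9
   z 0.019 0.03 149 [453.9 175.5] [26.6  6.4] 48.8
   z 0.03 0.05 327 [453.8 175.5] [27.1  7.5] 47.6
   z 0.05 0.1 825 [451.3 177.8] [26.2  9.6] 60.8
  sil 0.62 6121 z pct [0.0069 0.0175 0.0184 0.0195 0.0218]
   z 0.003 0.011 342 [ 718.2 -114.5] [109.1  34.8] 88.3
   z 0.011 0.019 3713 [ 734.6 -112.9] [ 39.7 100.5] 19.1
   z 0.019 0.03 2050 [ 733.  -110.4] [39.3 92.1] 20.6
blue_stop_toe [([0.4171, 0.1977, 0.0017], 0.59)]
green_stop [([0.6394, 0.1615, 0.0027], 0.93), ([0.4031, -0.0146, 0.0057], 0.5)]
  sil 0.85 584 z pct [0.0037 0.0125 0.0293 0.0448 0.0467]
   z 0.003 0.011 124 [644.5 158.7] [35.9 18.5] 79.6
   z 0.011 0.019 73 [635.5 160. ] [36.4  5.1] 88.1
   z 0.019 0.03 97 [635.1 157.6] [31.8  5.7] 89.8
   z 0.03 0.05 284 [637.3 154.1] [24.6  6.2] 79.8
  sil 0.34 18454 z pct [0.0041 0.0087 0.0096 0.0233 0.0251]
   z 0.003 0.011 11246 [510.4 -40.8] [ 67.3 275.7] 77.6
   z 0.011 0.019 891 [515.7 -45.6] [ 72.7 259.3] 78.9
   z 0.019 0.03 6020 [483.  -37.4] [ 66.6 200.6] 77.3
green_stop_toe []
tile []
```

```bash
cat > jig.py <<'E'
from h import *
import sys
v=np.load('v_%s.npz'%sys.argv[1]);st=dict(ee_pos=v['pos'],orientation=v['q']);C=cloud('wrist',v['d'],st)
c0=np.array([.49,-.04]);P=C[(v['d']>0)&(np.abs(C[...,:2]-c0).max(-1)<.2)]
top=P[(P[:,2]>.0205)&(P[:,2]<.027)]
best=None
def fr(a,P):
    e=np.array([np.cos(a),np.sin(a)]);n=np.array([-e[1],e[0]]);q=P[:,:2]-c0;return q@e,q@n
for a in np.radians(np.arange(164,171,.1)):
    x,y=fr(a,top);h=np.histogram(y,bins=np.arange(-.08,.08,.001))[0];s=(h.astype(float)**2).sum()
    if best is None or s>best[0]: best=(s,a)
a=best[1];x,y=fr(a,top);print('jig angle',np.degrees(a))
h,e=np.histogram(y,bins=np.arange(-.045,.045,.001));print([(round(b*1000),int(k)) for b,k in zip(e,h) if k>5])
h,e=np.histogram(x,bins=np.arange(-.12,.12,.004));print([(round(b*1000),int(k)) for b,k in zip(e,h) if k>5])
print('top z',np.median(top[:,2]))
fl=P[(P[:,2]>.005)&(P[:,2]<.0125)];x,y=fr(a,fl);h,e=np.histogram(x,bins=np.arange(-.24,.12,.008));print([(round(b*1000),int(k)) for b,k in zip(e,h) if k>5])
k=(x<-.13);print('landing y pct',np.percentile(y[k],[2,98]),'z',np.median(fl[k][:,2]))
# red pixels
im=v['im'].astype(int);red=(im[...,0]>150)&(im[...,1]<60)&(im[...,2]<60)&(v['d']>0)&(np.abs(C[...,:2]-c0).max(-1)<.2)
x,y=fr(a,C[red]);print('red',red.sum(),np.percentile(x,[2,50,98]),np.percentile(y,[2,50,98]),np.median(C[red][:,2]))
E
python3 jig.py w1
```

```text
jig angle 166.89999999999984
[(-33, 137), (-32, 250), (-31, 185), (-30, 197), (-29, 191), (-28, 180), (-27, 196), (-26, 176), (-25, 201), (-24, 190), (-23, 184), (-22, 195), (-21, 195), (-20, 179), (-19, 86), (-18, 15), (-17, 13), (-16, 14), (-15, 15), (-14, 15), (-13, 16), (-12, 14), (-11, 15), (-10, 14), (-9, 15), (-8, 15), (-7, 14), (-6, 14), (-5, 13), (-4, 15), (-3, 17), (-2, 14), (-1, 12), (0, 16), (1, 14), (2, 14), (3, 16), (4, 14), (5, 14), (6, 16), (7, 14), (8, 13), (9, 13), (10, 16), (11, 11), (12, 47), (13, 316), (14, 175), (15, 187), (16, 184), (17, 174), (18, 174), (19, 168), (20, 192), (21, 171), (22, 183), (23, 184), (24, 167), (25, 185), (26, 144), (27, 22)]
[(-104, 10), (-100, 32), (-76, 20), (-72, 139), (-68, 141), (-64, 134), (-60, 134), (-56, 138), (-52, 137), (-48, 131), (-44, 132), (-40, 132), (-36, 132), (-32, 130), (-28, 128), (-24, 129), (-20, 126), (-16, 125), (-12, 128), (-8, 127), (-4, 120), (0, 124), (4, 125), (8, 117), (12, 121), (16, 116), (20, 121), (24, 121), (28, 112), (32, 117), (36, 115), (40, 115), (44, 110), (48, 115), (52, 113), (56, 110), (60, 108), (64, 118), (68, 105), (72, 106), (76, 112), (80, 103), (84, 109), (88, 105), (92, 242), (96, 215), (100, 204), (104, 184)]
top z 0.023977832989067777
[(-160, 432), (-152, 607), (-144, 597), (-136, 597), (-128, 581), (-120, 589), (-112, 610), (-104, 605), (-96, 552), (-88, 512), (-80, 441), (-72, 285), (-64, 283), (-56, 281), (-48, 273), (-40, 276), (-32, 270), (-24, 265), (-16, 261), (-8, 256), (0, 256), (8, 254), (16, 247), (24, 246), (32, 238), (40, 237), (48, 243), (56, 223), (64, 230), (72, 227), (80, 228), (88, 179), (96, 14), (104, 6)]
landing y pct [-0.03206631  0.02554549] z 0.008891847281715437
red 746 [0.09284936 0.09968493 0.10669161] [-0.03080591 -0.00296151  0.02596261] 0.02413446589696633
```

View pics/w1.png

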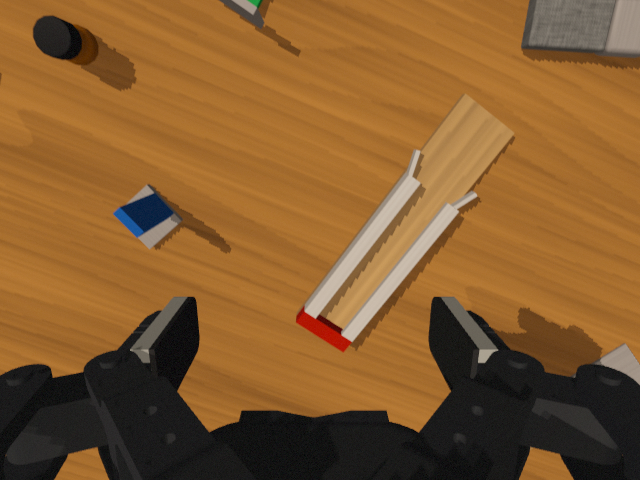

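Wrist view: the jig's red end is at (325,330), its mouth at about (437,190) and its landing at about (470,125). The blue stop's jaw is at (146,212) and the green stop is at the top edge (245,10). The measured jig angle is 166.9° with its origin at (0.562,-0.054); widths of 59/32 mm and the 23 mm lip height check out.

Request:
carry_out(
  offset=[
    [-0.04,-0.92,0],
    [-0.04,-0.92,0],
    [-0.04,-0.92,0],
    [-0.04,-0.92,0],
    [-0.04,-0.92,0],
    [-0.04,-0.92,0],
    [-0.04,-0.92,0],
    [-0.05,-0.92,0],
  ],
  yaw=[0,0,0,0,0,0,0,0],
  claw=[100,100,100,100,100,100,100,100],
)

```text
time_s: 5.08
ee_pos: [0.45, 0.1758, 0.304]
orientation: [0.982, 0.19, 0.0, -0.0]
force: [0.1, 0.4, -0.6]
opening: 1.0
grasp_force: 0.0
```

Request:
carry_out(
  offset=[
    [0,0,0],
    [0,0,0],
    [0,0,0],
    [0,0,0],
    [0,0,0],
    [0,0,0],
    [0,0,0],
    [0,0,0],
  ],
  yaw=[-0.228,-0.228,-0.228,-0.228,-0.228,-0.228,-0.228,-0.228],
  claw=[70,70,70,70,70,70,70,70],
)

```text
time_s: 5.75
ee_pos: [0.4504, 0.1751, 0.3039]
orientation: [0.783, 0.622, 0.0, 0.0]
force: [0.3, -0.2, -1.1]
opening: 0.699
grasp_force: 0.0
```

Request:
carry_out(
  offset=[
    [0,0,0.5],
    [0,0,0.5],
    [0,0,0.5],
    [0,0,0.5],
    [0,0,0.5],
    [0,0,0.5],
    [0,0,0.5],
    [0,0,0.5],
  ],
  yaw=[-0.228,-0.228,-0.228,-0.228,-0.228,-0.228,-0.228,-0.228],
  claw=[70,70,70,70,70,70,70,70],
)

```text
time_s: 6.42
ee_pos: [0.4503, 0.175, 0.2234]
orientation: [0.409, 0.913, 0.0, 0.0]
force: [-0.8, -0.7, 1.2]
opening: 0.7
grasp_force: 0.0
```

Request:
carry_out(
  offset=[
    [0,0,0.5],
    [0,0,0.5],
    [0,0,0],
    [0,0,0],
    [0,0,0],
  ],
  yaw=[-0.228,-0.228,-0.228,0,0],
  claw=[70,70,70,70,70],
)

```text
time_s: 6.83
ee_pos: [0.4504, 0.1751, 0.2039]
orientation: [0.244, 0.97, 0.0, 0.0]
force: [0.1, -0.1, -0.2]
opening: 0.698
grasp_force: 0.0
```

```bash
python3 look.py w2 blue_stop blue_stop_toe tile
```

```text
t 6.83 pos [0.4504 0.1751 0.2039] phi 151.72 q6 0.725 F [ 0.1 -0.1 -0.2]
blue_stop [([0.4554, 0.1771, 0.0011], 0.65)]
  sil 0.69 5858 z pct [0.003  0.0065 0.0072 0.0399 0.0763]
   z 0.003 0.011 3842 [435.2 186.6] [46.1 45.3] 62.2
   z 0.011 0.019 107 [448.  179.8] [25.6  0.9] 62.5
   z 0.019 0.03 159 [448.1 179.9] [25.6  1. ] 62.0
   z 0.03 0.05 362 [448.1 179.7] [25.9  1. ] 62.5
   z 0.05 0.1 1270 [451.4 178. ] [25.9  8.5] 62.2
blue_stop_toe [([0.4187, 0.1995, 0.0058], 0.72)]
tile [([0.4868, 0.3889, -0.0039], 0.93)]
  sil 0.79 6713 z pct [0.001  0.0144 0.0163 0.017  0.0186]
   z 0.003 0.011 916 [473.7 370. ] [35.3 80.1] 51.5
   z 0.011 0.019 5367 [483.8 379.8] [34.6 70.4] 80.5
   z 0.019 0.03 63 [480.6 383.6] [12.9 43.6] 63.3
```

Request:
carry_out(
  offset=[
    [0.02,0.15,0.92],
    [0,0,0.92],
    [0,0,0.92],
    [0,0,0.92],
    [0,0,0.92],
    [0,0,0],
    [0,0,0],
    [0,0,0],
  ],
  yaw=[-0.017,0,0,0,0,0,0,0],
  claw=[70,70,70,70,70,70,0,0],
  newtons=40,
)

```text
time_s: 7.8
ee_pos: [0.452, 0.1781, 0.113]
orientation: [0.239, 0.971, 0.0, 0.001]
force: [0.9, -0.2, 0.3]
opening: 0.426
grasp_force: 0.0
```

Request:
carry_out(
  offset=[
    [0,0,0],
    [0,0,0],
    [0,0,0],
    [0,0,-0.5],
    [0,0,-0.5],
    [0,0,-0.5],
    [0,0,-0.5],
    [0,0,0],
  ],
  yaw=[0,0,0,0,0,0,0,0],
  claw=[0,0,0,0,0,0,0,0],
)

```text
time_s: 8.47
ee_pos: [0.4531, 0.1783, 0.1553]
orientation: [0.239, 0.971, 0.001, 0.002]
force: [0.1, 0.1, -0.8]
opening: 0.297
grasp_force: 39.5
```

```bash
cat > rel.py <<'E'
# target jig pose (x,y mm, jig angle offset) of TCP -> remaining shift in tool units
from h import *
import sys
J0=np.array([.5621,-.0537]);JA=166.9
def phi(st):
    x=R.from_quat(st['orientation']).as_matrix()[:,0];return np.degrees(np.arctan2(x[1],x[0]))
if __name__=='__main__':
    st=get_state();p=phi(st);a=np.radians(JA);e=np.array([np.cos(a),np.sin(a)]);n=np.array([-e[1],e[0]])
    q=st['ee_pos'][:2]-J0;print('t',st['time_s'],'TCP in jig',np.round(1000*np.array([q@e,q@n,st['ee_pos'][2]]),1),'phi',round(p,2),'F',np.round(st['force'],1),'q6',st['qpos'][5],'open',st['opening'],'grip',st['grasp_force'])
    if len(sys.argv)>2:
        if sys.argv[1]=='j': tgt=J0+e*float(sys.argv[2])/1000+n*float(sys.argv[3])/1000
        else: tgt=np.array([float(sys.argv[2]),float(sys.argv[3])])
        d=R.from_quat(st['orientation']).as_matrix().T@np.append(tgt-st['ee_pos'][:2],0)
        print('tool shift units',np.round(d[:2]/.02,3),'yaw units to jig',round((p-JA)/30,3))
E
python3 rel.py j -46 0
```

```text
t 8.4667 TCP in jig [ 158.7 -201.3  155.3] phi 152.4 F [ 0.1  0.1 -0.8] q6 0.7188330513004237 open 0.29734349344839645 grip 39.48835730552673
tool shift units [-12.43   -7.182] yaw units to jig -0.483
```

Request:
carry_out(
  offset=[
    [-0.83,-0.48,0],
    [-0.83,-0.48,0],
    [-0.83,-0.48,0],
    [-0.83,-0.48,0],
    [-0.83,-0.48,0],
    [-0.83,-0.48,0],
    [-0.83,-0.48,0],
    [-0.83,-0.48,0],
  ],
  yaw=[0,0,0,0,0,0,0,0],
  claw=[0,0,0,0,0,0,0,0],
)

```text
time_s: 9.13
ee_pos: [0.5339, 0.0475, 0.1519]
orientation: [0.239, 0.971, -0.0, -0.0]
force: [0.1, 0.3, -1.1]
opening: 0.294
grasp_force: 39.5
```

Request:
carry_out(
  offset=[
    [-0.83,-0.48,0],
    [-0.83,-0.48,0],
    [-0.83,-0.48,0],
    [-0.83,-0.48,0],
    [-0.83,-0.48,0],
    [-0.83,-0.48,0],
    [-0.83,-0.48,0],
    [0,0,0],
  ],
  yaw=[0,0,0,0,0,0,0,-0.16],
  claw=[0,0,0,0,0,0,0,0],
)

```text
time_s: 9.8
ee_pos: [0.6071, -0.0683, 0.1517]
orientation: [0.199, 0.98, -0.001, 0.001]
force: [-0.4, -0.0, -1.9]
opening: 0.295
grasp_force: 39.5
```

Request:
carry_out(
  offset=[
    [0,0,0],
    [0,0,0],
    [0,0,0],
    [0,0,0],
  ],
  yaw=[-0.16,-0.16,0,0],
  claw=[0,0,0,0],
)

```text
time_s: 10.13
ee_pos: [0.6053, -0.0651, 0.1517]
orientation: [0.116, 0.993, 0.0, -0.0]
force: [-0.3, 0.5, -0.5]
opening: 0.297
grasp_force: 39.5
```

```bash
python3 rel.py j -56 0; python3 look.py w3 jig_landing blue_stop; python3 jig.py w3 | grep -v '^\['
python3 - <<'E'
from h import *
v=np.load('v_w3.npz');st=dict(ee_pos=v['pos'],orientation=v['q']);C=cloud('wrist',v['d'],st)
a=np.radians(166.9);e=np.array([np.cos(a),np.sin(a)]);n=np.array([-e[1],e[0]]);q=C[...,:2]-[.5621,-.0537];x=q@e;y=q@n;z=C[...,2]
for lo,hi in((.021,.027),(.006,.011)):
  for xa in range(-80,160,20):
    m=(v['d']>0)&(x>xa/1e3)&(x<xa/1e3+.02)&(abs(y)<.04)&(z>lo)&(z<hi)
    if m.sum()>30:
        yy=np.sort(y[m]*1000);g=np.diff(yy);k=g.argmax();print(lo,xa,m.sum(),'y',yy[[2,k,k+1,-3]].round(1))
E
```

```text
t 10.1333 TCP in jig [-44.7   1.3 151.7] phi 166.68 F [-0.3  0.5 -0.5] q6 0.015361601175444512 open 0.2974224653958118 grip 39.522589445114136
tool shift units [-0.567  0.065] yaw units to jig -0.007
t 10.13 pos [ 0.6053 -0.0651  0.1517] phi 166.68 q6 0.015 F [-0.3  0.5 -0.5]
jig_landing []
blue_stop [([0.6063, -0.0685, 0.0408], 0.93)]
  sil 0.75 15189 z pct [0.043  0.0446 0.0455 0.096  0.1142]
   z 0.003 0.011 111 [598.6 -63.8] [56.3 62.2] 76.6
   z 0.03 0.05 8326 [586.  -61.1] [46.2 45.5] 76.4
   z 0.05 0.1 3278 [600.3 -64.5] [26.   2.4] 76.5
jig angle 166.99999999999983
top z 0.023751004375320517
landing y pct [-0.03231402  0.02527694] z 0.008639534052560488
0.021 0 2191 y [-29.6 -15.9  15.9  29.5]
0.021 20 2381 y [-29.5 -15.8  15.9  29.6]
0.021 40 2607 y [-29.5 -15.7  16.   29.6]
0.021 60 2854 y [-29.5 -15.8  16.   29.6]
0.021 80 107 y [-28.7 -16.   16.2  29. ]
0.006 -80 139 y [-29.6 -15.9  20.   28.4]
0.006 -60 213 y [-29.6 -29.7 -29.6 -25.8]
0.006 -40 222 y [-29.6 -25.9  29.3  29.4]
0.006 -20 1248 y [-29.8  26.3  29.5  30.5]
0.006 0 2336 y [-16.7  -1.7  -1.2  16.6]
0.006 20 248
[... 332 characters left out ...]
n(C[red][:,2]))
                                           ~~~~~~~~~~~~~^^^^^^^^^^^^^
    return _quantile_unchecked(
        a, q, axis, out, overwrite_input, method, keepdims, weights)
    return _ureduce(a,
                    func=_quantile_ureduce_func,
    ...<5 lines>...
                    overwrite_input=overwrite_input,
                    method=method)
    r = func(a, **kwargs)
    result = _quantile(arr,
                       quantiles=q,
    ...<2 lines>...
                       out=out,
                       weights=wgt)
    slices_having_nans = np.isnan(arr[-1, ...])
                                  ~~~^^^^^^^^^
IndexError: index -1 is out of bounds for axis 0 with size 0
```

View pics/w3.png

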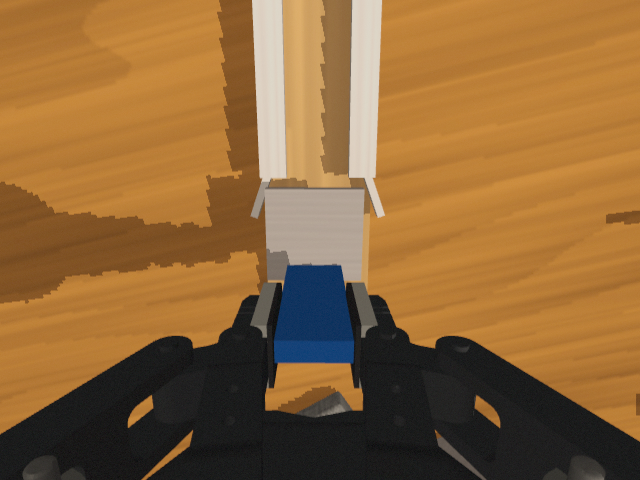

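Wrist view: the blue foot (315,230) lines up with the slot between the white lips at (270,100) and (365,100), about 2 mm off to one side. I'll correct that, lower it and slide it in.

Request:
carry_out(
  offset=[
    [-0.6,0.09,0],
    [0,0,0],
    [0,0,0.5],
    [0,0,0.5],
    [0,0,0.3],
    [0,0,0.12],
    [0,0,0],
    [0,0,0],
  ],
  yaw=[-0.017,0,0,0,0,0,0,0],
  claw=[0,0,0,0,0,0,0,0],
)

```text
time_s: 11.0
ee_pos: [0.6171, -0.0659, 0.123]
orientation: [0.111, 0.994, 0.0, -0.0]
force: [0.4, 0.7, -0.3]
opening: 0.294
grasp_force: 39.5
```

Request:
carry_out(
  offset=[
    [0.5,0,0],
    [0.5,0,0],
    [0.5,0,0],
    [0.5,0,0],
    [0.5,0,0],
    [0,0,0],
  ],
  yaw=[0,0,0,0,0,0],
  claw=[0,0,0,0,0,0],
)

```text
time_s: 11.5
ee_pos: [0.5672, -0.0546, 0.1235]
orientation: [0.11, 0.994, 0.0, -0.001]
force: [-0.8, 0.2, -2.5]
opening: 0.3
grasp_force: 39.5
```

```bash
python3 rel.py j 110 0;python3 look.py w4 blue_stop
```

```text
t 11.5 TCP in jig [ -5.1  -0.3 123.5] phi 167.32 F [-0.8  0.2 -2.5] q6 0.007700462576197198 open 0.3002226939167776 grip 39.52667534351349
tool shift units [5.757 0.027] yaw units to jig 0.014
t 11.5 pos [ 0.5672 -0.0546  0.1235] phi 167.32 q6 0.008 F [-0.8  0.2 -2.5]
blue_stop [([0.57, -0.0571, 0.0122], 0.94)]
  sil 0.98 12427 z pct [0.0155 0.0166 0.0302 0.0743 0.0861]
   z 0.011 0.019 5718 [547.7 -51. ] [45.6 45.5] 77.6
   z 0.019 0.03 486 [562.3 -51.6] [30.4  5.6] 87.8
   z 0.03 0.05 1116 [562.  -54.1] [25.9  1.4] 76.9
   z 0.05 0.1 5106 [565.8 -54.9] [25.4  9.9] 77.0
```

Request:
carry_out(
  offset=[
    [0.5,0,0.04],
    [0.5,0,0],
    [0.5,0,0],
    [0.5,0,0],
    [0.5,0,0],
    [0.5,0,0],
    [0.5,0,0],
    [0.5,0,0],
  ],
  yaw=[0,0,0,0,0,0,0,0],
  claw=[0,0,0,0,0,0,0,0],
)

```text
time_s: 12.32
ee_pos: [0.4912, -0.0376, 0.123]
orientation: [0.111, 0.994, -0.0, 0.001]
force: [0.3, -0.2, -0.8]
opening: 0.297
grasp_force: 39.6
```

Request:
carry_out(
  offset=[
    [0.5,0,0],
    [0.5,0,0],
    [0.5,0,0],
    [0.5,0,0],
    [0,0,0],
    [0,0,0],
  ],
  yaw=[0,0,0,0,0,0],
  claw=[0,0,0,0,0,0],
)

```text
time_s: 12.82
ee_pos: [0.4523, -0.0289, 0.123]
orientation: [0.111, 0.994, -0.0, 0.001]
force: [0.6, 0.1, -1.6]
opening: 0.293
grasp_force: 39.5
```

Request:
carry_out(
  offset=[
    [0.05,0,0],
    [0.05,0,0],
    [0.05,0,0],
    [0.05,0,0],
  ],
  yaw=[0,0,0,0],
  claw=[0,0,0,0],
  newtons=25,
)

```text
time_s: 13.15
ee_pos: [0.448, -0.0279, 0.1227]
orientation: [0.111, 0.994, -0.0, 0.0]
force: [0.2, 0.3, -2.6]
opening: 0.296
grasp_force: 39.5
```

```bash
python3 rel.py j 124 0;python3 look.py w5 blue_stop; python3 jig.py w5|grep red
```

```text
t 13.15 TCP in jig [116.9   0.7 122.7] phi 167.31 F [ 0.2  0.3 -2.6] q6 0.009745126824977478 open 0.2963195758741349 grip 39.52889800071716
tool shift units [0.353 0.04 ] yaw units to jig 0.014
t 13.15 pos [ 0.448  -0.0279  0.1227] phi 167.31 q6 0.01 F [ 0.2  0.3 -2.6]
blue_stop [([0.4525, -0.0286, 0.0101], 0.79), ([0.4115, -0.0187, 0.0114], 0.44)]
  sil 0.89 12216 z pct [0.0147 0.0159 0.0312 0.0737 0.0854]
   z 0.011 0.019 5537 [428.9 -22.9] [32.3 45.3] 77.1
   z 0.019 0.03 484 [441.9 -29.1] [29.1  8.2] 60.2
   z 0.03 0.05 1136 [443.  -27.4] [25.9  1.6] 77.4
   z 0.05 0.1 5043 [447.  -28.3] [25.4 10.2] 77.9Traceback (most recent call last):
  File "jig.py", line 17, in <module>
    k=(x<-.13);print('landing y pct',np.percentile(y[k],[2,98]),'z',np.median(fl[k][:,2]))
                                     ~~~~~~~~~~~~~^^^^^^^^^^^^^
    return _quantile_unchecked(
        a, q, axis, out, overwrite_input, method, keepdims, weights)
    return _ureduce(a,
                    func=_quantile_ureduce_func,
    ...<5 lines>...
                    overwrite_input=overwrite_input,
                    method=method)
    r = func(a, **kwargs)
    result = _quantile(arr,
                       quantiles=q,
    ...<2 lines>...
                       out=out,
                       weights=wgt)
    slices_having_nans = np.isnan(arr[-1, ...])
                                  ~~~^^^^^^^^^
IndexError: index -1 is out of bounds for axis 0 with size 0
```

Request:
carry_out(
  offset=[
    [0.05,0.02,0.03],
    [0.05,0,0],
    [0.05,0,0],
    [0.05,0,0],
    [0.05,0,0],
    [0.05,0,0],
    [0.05,0,0],
    [0,0,0],
  ],
  yaw=[0,0,0,0,0,0,0,0],
  claw=[0,0,0,0,0,0,0,0],
)

```text
time_s: 13.97
ee_pos: [0.4418, -0.026, 0.1225]
orientation: [0.111, 0.994, -0.0, 0.001]
force: [2.5, -0.8, -2.2]
opening: 0.295
grasp_force: 39.4
```

Request:
carry_out(
  offset=[
    [0.04,0,0],
    [0,0,0],
  ],
  yaw=[0,0],
  claw=[0,0],
)

```text
time_s: 14.13
ee_pos: [0.4415, -0.026, 0.1227]
orientation: [0.111, 0.994, -0.0, 0.002]
force: [3.8, -1.2, -2.7]
opening: 0.298
grasp_force: 39.3
```

Request:
carry_out(
  offset=[
    [0.04,0,0],
    [0,0,0],
  ],
  yaw=[0,0],
  claw=[0,0],
)

```text
time_s: 14.3
ee_pos: [0.4412, -0.026, 0.1228]
orientation: [0.111, 0.994, -0.0, 0.002]
force: [6.1, -0.5, -3.2]
opening: 0.295
grasp_force: 39.2
```

```bash
python3 rel.py j 124 0;python3 look.py w6 blue_stop
```

```text
t 14.3 TCP in jig [124.1   0.4 122.8] phi 167.3 F [ 6.1 -0.5 -3.2] q6 0.010878268759510645 open 0.2950290686669295 grip 39.19130086898804
tool shift units [-0.003  0.019] yaw units to jig 0.013
t 14.3 pos [ 0.4412 -0.026   0.1228] phi 167.3 q6 0.011 F [ 6.1 -0.5 -3.2]
blue_stop [([0.4464, -0.03, 0.0118], 0.89)]
  sil 0.96 11770 z pct [0.0145 0.0157 0.0346 0.0749 0.0855]
   z 0.011 0.019 5183 [423.7 -21.6] [32.6 43.3] 77.1
   z 0.019 0.03 473 [437.  -25.6] [26.1  1.6] 77.7
   z 0.03 0.05 1108 [436.7 -25.6] [25.9  1.7] 77.2
   z 0.05 0.1 5006 [439.9 -26.2] [25.4  9.6] 77.2
```

Request:
carry_out(
  offset=[
    [0,0,0],
    [0,0,0],
    [0,0,0],
    [0,0,-0.5],
    [0,0,-1],
    [0,0,-1],
    [0,0,-1],
    [0,0,-1],
  ],
  yaw=[0,0,0,0,0,0,0,0],
  claw=[50,50,50,50,50,50,50,50],
)

```text
time_s: 15.12
ee_pos: [0.4389, -0.0254, 0.2137]
orientation: [0.11, 0.994, 0.0, -0.0]
force: [-0.4, -0.2, 0.0]
opening: 0.501
grasp_force: 0.0
```

Request:
carry_out(
  offset=[
    [0.11,0.98,0],
    [0.11,0.98,0],
    [0.11,0.98,0],
    [0.11,0.98,0],
    [0.11,0.98,0],
    [0.11,0.98,0],
    [0.11,0.98,0],
    [0.11,0.98,0],
  ],
  yaw=[0,0,0,0,0,0,0,0],
  claw=[95,95,95,95,95,95,95,95],
)

```text
time_s: 15.78
ee_pos: [0.4564, 0.1323, 0.2129]
orientation: [0.11, 0.994, -0.0, -0.0]
force: [0.5, -0.5, 0.1]
opening: 0.949
grasp_force: 0.0
```

Request:
carry_out(
  offset=[
    [0.11,0.98,0],
    [0.11,0.98,0],
    [0.11,0.98,0],
    [0.11,0.98,0],
    [0.11,0.98,0],
    [0.11,0.98,0],
    [0.11,0.98,0],
    [0.11,0.98,0],
  ],
  yaw=[0,0,0,0,0,0,0,0],
  claw=[95,95,95,95,95,95,95,95],
)

```text
time_s: 16.45
ee_pos: [0.4736, 0.2891, 0.2128]
orientation: [0.11, 0.994, -0.0, -0.0]
force: [0.7, -0.2, -0.4]
opening: 0.954
grasp_force: 0.0
```

Request:
carry_out(
  offset=[
    [0.11,0.98,0],
    [0.11,0.98,0],
    [0.11,0.98,0],
    [0,0,0],
    [0,0,0],
  ],
  yaw=[0,0,0,0,0],
  claw=[95,95,95,95,95],
)

```text
time_s: 16.87
ee_pos: [0.4801, 0.3475, 0.2124]
orientation: [0.11, 0.994, -0.0, -0.0]
force: [-0.4, -0.6, 0.0]
opening: 0.949
grasp_force: 0.0
```

```bash
python3 rel.py w .487 .39;python3 look.py w7 tile
```

```text
t 16.8667 TCP in jig [ 170.8 -372.2  212.4] phi 167.41 F [-0.4 -0.6  0. ] q6 0.7333984699657836 open 0.9491442942982014 grip 0.0
tool shift units [0.124 2.149] yaw units to jig 0.017
t 16.87 pos [0.4801 0.3475 0.2124] phi 167.41 q6 0.733 F [-0.4 -0.6  0. ]
tile [([0.4486, 0.4951, -0.0006], 0.87), ([0.4867, 0.3897, -0.0027], 0.56)]
  sil 0.75 4991 z pct [0.0038 0.0115 0.0121 0.0127 0.0139]
   z 0.003 0.011 584 [447.6 493.1] [51.  40.9] 72.8
   z 0.011 0.019 4331 [447.6 493.1] [50.9 41.2] 72.8
  sil 0.65 2821 z pct [0.0023 0.0178 0.0217 0.0224 0.0234]
   z 0.003 0.011 347 [588.9 433.7] [ 51.6 103.6] 46.4
   z 0.011 0.019 332 [586.3 435.7] [49.  99.9] 43.2
   z 0.019 0.03 2055 [599.2 451.8] [55.6 78.5] 5.1
```

View pics/w7.png

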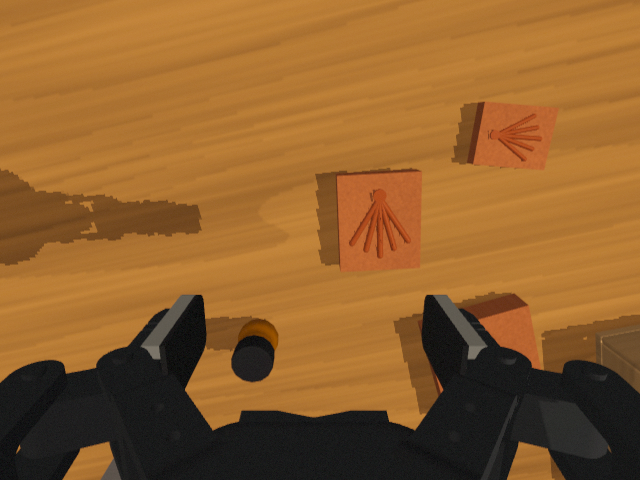

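Wrist view: the medium tile is at (380,220), about 84×100 px and relief up. The small tile (512,135) measures 51×41 mm and the large one is at (490,340). The jar is at (255,350). I'm measuring the medium tile from depth.

```bash
cat > tile.py <<'E'
from h import *
import sys
v=np.load('v_%s.npz'%sys.argv[1]);st=dict(ee_pos=v['pos'],orientation=v['q']);C=cloud('wrist',v['d'],st)
x0,y0,r,lo,hi=map(float,sys.argv[2:7])
m=(v['d']>0)&(np.hypot(C[...,0]-x0,C[...,1]-y0)<r)&(C[...,2]>lo)&(C[...,2]<hi)
n,lab,s,_=cv2.connectedComponentsWithStats(m.astype(np.uint8));k=1+s[1:,4].argmax();q=C[lab==k]
r=cv2.minAreaRect((q[:,:2]*1000).astype(np.float32));print(len(q),'ctr',np.round(r[0],1),'size',np.round(r[1],1),'ang',round(r[2],1),'z',np.percentile(q[:,2],[5,50,95]).round(4))
E
python3 tile.py w7 .487 .389 .055 .0115 .022; python3 rel.py w .487 .389
```

```text
8033 ctr [486.1 393.1] size [58.4 70.5] ang 80.6 z [0.0156 0.0169 0.0186]
t 17.0167 TCP in jig [ 170.3 -371.   212.3] phi 167.28 F [-1.   0.1 -0.1] q6 0.7334789938731696 open 0.9502253455488681 grip 0.0
tool shift units [0.145 2.161] yaw units to jig 0.013
```

Request:
carry_out(
  offset=[
    [0.11,0.77,0],
    [0.1,0.76,0],
    [0,0.76,0],
    [0,0,0],
    [0,0,0.8],
    [0,0,0.8],
    [0,0,0.8],
    [0,0,0],
  ],
  yaw=[0,0,0,-0.107,0,0,0,0],
  claw=[95,95,95,95,95,95,95,95],
)

```text
time_s: 17.68
ee_pos: [0.4847, 0.3904, 0.1602]
orientation: [0.083, 0.997, -0.002, -0.003]
force: [-0.5, -0.5, -0.3]
opening: 0.95
grasp_force: 0.0
```

```bash
python3 look.py w8; python3 tile.py w8 .487 .392 .055 .0115 .022;python3 rel.py w .4861 .3931
```

```text
t 17.68 pos [0.4847 0.3904 0.1602] phi 170.45 q6 0.737 F [-0.5 -0.5 -0.3]
11592 ctr [485.9 393.1] size [58.3 70.4] ang 80.6 z [0.0157 0.0169 0.0186]
t 17.7333 TCP in jig [ 175.6 -415.5  161.9] phi 170.45 F [-0.3 -0.6 -0.1] q6 0.7370994846651164 open 0.9518332942727709 grip 0.0
tool shift units [-0.024  0.121] yaw units to jig 0.118
```

Request:
carry_out(
  offset=[
    [-0.03,0.12,0.92],
    [0,0,0.92],
    [0,0,0.92],
    [0,0,0.92],
    [0,0,0.9],
    [0,0,0],
    [0,0,0],
    [0,0,0],
  ],
  yaw=[0,0,0,0,0,0,0,0],
  claw=[95,95,95,95,95,95,95,95],
  newtons=30,
)

```text
time_s: 18.4
ee_pos: [0.4884, 0.3951, 0.0745]
orientation: [0.083, 0.997, 0.001, 0.001]
force: [0.4, 0.2, -0.4]
opening: 0.95
grasp_force: 0.0
```

Request:
carry_out(
  offset=[
    [0,0,0],
    [0,0,0],
    [0,0,0],
    [0,0,0],
    [0,0,-0.5],
    [0,0,-0.8],
    [0,0,-0.8],
    [0,0,-0.8],
  ],
  yaw=[0,0,0,0,0,0,0,0],
  claw=[0,0,0,0,0,0,0,0],
)

```text
time_s: 19.07
ee_pos: [0.4868, 0.3947, 0.1307]
orientation: [0.083, 0.997, -0.0, -0.001]
force: [-0.0, 0.5, -1.0]
opening: 0.667
grasp_force: 33.0
```

Request:
carry_out(
  offset=[
    [0,0,-0.8],
    [0,0,-0.8],
    [0,0,-0.8],
    [0,0,0],
    [0,0,0],
  ],
  yaw=[0,0,0,0,0],
  claw=[0,0,0,0,0],
)

```text
time_s: 19.48
ee_pos: [0.4879, 0.3953, 0.1797]
orientation: [0.083, 0.997, 0.001, 0.001]
force: [0.3, -0.5, -1.4]
opening: 0.668
grasp_force: 33.1
```

```bash
python3 rel.py j 80 0; python3 look.py w9 tile
```

```text
t 19.4833 TCP in jig [ 174.  -420.5  179.7] phi 170.53 F [ 0.3 -0.5 -1.4] q6 0.7394184773881132 open 0.6682030994564918 grip 33.07334661483765
tool shift units [ -3.361 -21.282] yaw units to jig 0.121
t 19.48 pos [0.4879 0.3953 0.1797] phi 170.53 q6 0.739 F [ 0.3 -0.5 -1.4]
tile [([0.4865, 0.3929, 0.1025], 0.94), ([0.4492, 0.4975, -0.0022], 0.63)]
  sil 0.94 28839 z pct [0.112  0.1209 0.1214 0.122  0.1235]
  sil 0.76 2036 z pct [0.0012 0.0215 0.022  0.0225 0.1314]
   z 0.003 0.011 104 [569.9 482.6] [ 2.  11.2] 6.1
   z 0.011 0.019 79 [571.2 461. ] [ 2.1 54.8] 4.0
   z 0.019 0.03 1718 [619.6 453.9] [95.9 78.4] 5.6
```

Request:
carry_out(
  offset=[
    [-0.15,-0.967,0],
    [-0.15,-0.967,0],
    [-0.15,-0.967,0],
    [-0.15,-0.967,0],
    [-0.15,-0.967,0],
    [-0.15,-0.967,0],
    [-0.15,-0.967,0],
    [-0.15,-0.967,0],
  ],
  yaw=[0,0,0,0,0,0,0,0],
  claw=[0,0,0,0,0,0,0,0],
)

```text
time_s: 20.3
ee_pos: [0.4845, 0.237, 0.1767]
orientation: [0.083, 0.997, -0.001, -0.001]
force: [0.9, 0.7, -1.9]
opening: 0.666
grasp_force: 33.1
```

Request:
carry_out(
  offset=[
    [-0.15,-0.967,0],
    [-0.15,-0.967,0],
    [-0.15,-0.967,0],
    [-0.15,-0.967,0],
    [-0.15,-0.967,0],
    [-0.15,-0.967,0],
    [-0.15,-0.967,0],
    [-0.15,-0.967,0],
  ],
  yaw=[0,0,0,0,0,0,0,0],
  claw=[0,0,0,0,0,0,0,0],
)

```text
time_s: 20.97
ee_pos: [0.4827, 0.0808, 0.1769]
orientation: [0.083, 0.997, -0.0, -0.001]
force: [0.5, -0.6, -2.1]
opening: 0.668
grasp_force: 33.1
```

Request:
carry_out(
  offset=[
    [-0.15,-0.967,0],
    [-0.15,-0.967,0],
    [-0.15,-0.967,0],
    [-0.15,-0.967,0],
    [-0.15,-0.967,0],
    [-0.15,-0.967,0],
    [0,0,0],
    [0,0,0],
  ],
  yaw=[0,0,0,0,0,0,0.12,0],
  claw=[0,0,0,0,0,0,0,0],
)

```text
time_s: 21.63
ee_pos: [0.4815, -0.0365, 0.177]
orientation: [0.115, 0.993, 0.0, -0.001]
force: [0.5, 0.2, -2.0]
opening: 0.671
grasp_force: 33.1
```

```bash
cat > jf.py <<'E'
# tile / lips / jaw in jig frame
from h import *
import sys
v=np.load('v_%s.npz'%sys.argv[1]);st=dict(ee_pos=v['pos'],orientation=v['q']);C=cloud('wrist',v['d'],st);im=v['im'].astype(int)
a=np.radians(166.95);e=np.array([np.cos(a),np.sin(a)]);n=np.array([-e[1],e[0]]);q=C[...,:2]-[.5621,-.0537];J=1000*np.stack([q@e,q@n,C[...,2]],-1);ok=v['d']>0
def rect(nm,m):
    k,lab,s,_=cv2.connectedComponentsWithStats(m.astype(np.uint8))
    if k<2: return
    i=1+s[1:,4].argmax();p=J[lab==i]
    if len(p)<30:return
    r=cv2.minAreaRect(p[:,:2].astype(np.float32));A=np.c_[p[:,:2],np.ones(len(p))];c=np.linalg.lstsq(A,p[:,2],rcond=None)[0]
    print(nm,len(p),'ctr',np.round(r[0],1),'size',np.round(r[1],1),'ang',round(r[2],2),'z',np.median(p[:,2]).round(1),'tilt deg',np.degrees(c[:2]).round(1),'x',np.percentile(p[:,0],[1,99]).round(1),'y',np.percentile(p[:,1],[1,99]).round(1))
near=ok&(abs(J[...,1])<60)&(J[...,0]>-120)&(J[...,0]<200)
R_,G,B=im[...,0],im[...,1],im[...,2]
terr=near&(R_>100)&(R_>1.6*G)&(B<.8*G)&(J[...,2]>30);rect('tile',terr&(J[...,2]>np.median(J[terr][:,2])-4 if terr.any() else terr))
rect('blue',near&(B>1.5*R_)&(B>60)&(J[...,2]>78)); rect('bluefoot/steel',near&(J[...,2]>13)&(J[...,2]<18)&(abs(J[...,1])<16)&(J[...,0]>0))
rect('green',near&(G>1.4*R_)&(G>60)&(J[...,2]>25))
for x0 in range(-20,165,20):
    p=J[near&(J[...,0]>x0)&(J[...,0]<x0+20)&(J[...,2]>21)&(J[...,2]<27)]
    if len(p)>60:
        yy=np.sort(p[:,1]);g=np.diff(yy);k=g.argmax();print('lips',x0,len(yy),yy[[3,k,k+1,-4]].round(1))
E
python3 rel.py j 80 0; python3 look.py w10; python3 jf.py w10
```

```text
t 21.6333 TCP in jig [ 82.4   1.5 177. ] phi 166.74 F [ 0.5  0.2 -2. ] q6 0.016759678227458424 open 0.6710193722618087 grip 33.123661279678345
tool shift units [-0.118  0.076] yaw units to jig -0.005
t 21.63 pos [ 0.4815 -0.0365  0.177 ] phi 166.74 q6 0.017 F [ 0.5  0.2 -2. ]
tile 27446 ctr [84.7  2.1] size [58.3 71.2] ang 89.74 z 118.8 tilt deg [0.1 0.1] x [ 50.9 119.8] y [-26.2  30.3]
blue 1196 ctr [124.2   0.8] size [25.7  7.9] ang 89.9 z 83.7 tilt deg [-9.5  0.1] x [120.4 128.1] y [-11.9  13.3]
bluefoot/steel 3706 ctr [143.4  -0. ] size [32.  43.4] ang 89.99 z 14.8 tilt deg [-0.2  0. ] x [127.1 165. ] y [-15.7  15.8]
green 1132 ctr [124.2   0.8] size [ 7.9 25.6] ang 0.06 z 83.7 tilt deg [-2.7 -0.1] x [120.4 128. ] y [-11.9  13.2]
lips 100 1282 [-29.4 -15.8  16.   29.6]
lips 120 1744 [-29.4 -15.8 -11.8  29.5]
lips 140 1822 [-29.4 -15.8  16.1  29.5]
lips 160 3695 [-29.4  -0.6  -0.1  29.7]
```

Request:
carry_out(
  offset=[
    [-0.11,0.1,0],
    [0,0,0.8],
    [0,0,0.8],
    [0,0,0.8],
    [0,0,0.8],
    [0,0,0.4],
    [0,0,0.1],
    [0,0,0],
  ],
  yaw=[-0.009,0,0,0,0,0,0,0],
  claw=[0,0,0,0,0,0,0,0],
)

```text
time_s: 22.35
ee_pos: [0.4845, -0.0336, 0.1037]
orientation: [0.111, 0.994, 0.0, -0.001]
force: [0.7, 0.0, -1.0]
opening: 0.669
grasp_force: 33.1
```

Request:
carry_out(
  offset=[
    [0,0,0],
    [0,0,0],
  ],
  yaw=[0,0],
  claw=[0,0],
)

```text
time_s: 22.52
ee_pos: [0.486, -0.0343, 0.1058]
orientation: [0.111, 0.994, -0.0, 0.001]
force: [-0.5, -0.9, -1.8]
opening: 0.669
grasp_force: 33.1
```

```bash
python3 rel.py j 80 0; python3 look.py w11; python3 jf.py w11
```

```text
t 22.5167 TCP in jig [ 78.6  -1.7 105.8] phi 167.22 F [-0.5 -0.9 -1.8] q6 0.014887815837257293 open 0.6690929703578999 grip 33.093860149383545
tool shift units [ 0.073 -0.083] yaw units to jig 0.011
t 22.52 pos [ 0.486  -0.0343  0.1058] phi 167.22 q6 0.015 F [-0.5 -0.9 -1.8]
tile 24979 ctr [80.5 -1.1] size [71.4 58.4] ang 0.3 z 47.6 tilt deg [0.1 0.2] x [ 46.9 115.2] y [-29.4  27.2]
blue 3706 ctr [124.1   0.8] size [26.1  8.6] ang 89.48 z 83.6 tilt deg [-11.    0.1] x [120.2 128.2] y [-11.9  13.5]
bluefoot/steel 7836 ctr [143.4  -0. ] size [43.7 32. ] ang 0.0 z 14.8 tilt deg [0.  0.1] x [127.5 165. ] y [-15.7  15.7]
green 3263 ctr [124.1   0.8] size [26.1  8.3] ang 89.33 z 83.7 tilt deg [0.  0.1] x [120.3 128.1] y [-11.9  13.5]
lips 20 673 [-29.5 -16.   15.9  29.3]
lips 100 727 [-29.4 -16.7  19.7  29.4]
lips 120 3674 [-29.5 -15.8 -11.9  29.6]
lips 140 4045 [-29.5 -15.8  15.8  29.7]
lips 160 8487 [-29.6   1.    1.3  29.6]
```

Request:
carry_out(
  offset=[
    [0.08,-0.055,0.1],
    [0,0,0.1],
    [0,0,0.08],
    [0,0,0],
    [0,0,0],
    [0,0,0],
  ],
  yaw=[0.01,0,0,0,0,0],
  claw=[0,0,0,0,0,0],
)

```text
time_s: 23.07
ee_pos: [0.4832, -0.035, 0.0989]
orientation: [0.114, 0.993, 0.0, -0.0]
force: [1.0, -0.1, -1.6]
opening: 0.665
grasp_force: 33.1
```

```bash
python3 rel.py j 80 0; python3 look.py w12; python3 jf.py w12 | head -1
```

```text
t 23.0667 TCP in jig [81.1 -0.4 98.9] phi 166.89 F [ 1.  -0.1 -1.6] q6 0.018015274732996613 open 0.6647985350077487 grip 33.1271231174469
tool shift units [-0.054 -0.018] yaw units to jig -0.0
t 23.07 pos [ 0.4832 -0.035   0.0989] phi 166.89 q6 0.018 F [ 1.  -0.1 -1.6]
tile 22732 ctr [83.3  0.2] size [58.4 70.9] ang 89.95 z 40.7 tilt deg [0.2 0.1] x [ 49.4 118. ] y [-28.2  28.6]
```

Request:
carry_out(
  offset=[
    [0,0,0.03],
    [0,0,0.02],
    [0,0,0],
  ],
  yaw=[0,0,0],
  claw=[0,0,0],
)

```text
time_s: 23.37
ee_pos: [0.4833, -0.035, 0.0981]
orientation: [0.114, 0.993, -0.0, 0.0]
force: [-0.5, -0.2, -1.3]
opening: 0.669
grasp_force: 33.2
```

Request:
carry_out(
  offset=[
    [0,0,0],
    [0,0,0],
    [0,0,-0.2],
    [0,0,-0.5],
    [0,0,-0.8],
    [0,0,-0.8],
    [0,0,-0.8],
    [0,0,-0.8],
  ],
  yaw=[0,0,0,0,0,0,0,0],
  claw=[85,85,85,85,85,85,85,85],
)

```text
time_s: 24.03
ee_pos: [0.4835, -0.035, 0.1779]
orientation: [0.114, 0.993, -0.0, 0.001]
force: [0.3, 0.7, 0.4]
opening: 0.851
grasp_force: 0.0
```

```bash
python3 rel.py w .68 .16; python3 look.py w13; python3 jf.py w13
```

```text
t 24.0333 TCP in jig [ 80.8  -0.4 177.9] phi 166.89 F [0.3 0.7 0.4] q6 0.018014491345764397 open 0.8513987131177891 grip 0.0
tool shift units [-7.358 11.725] yaw units to jig -0.0
t 24.03 pos [ 0.4835 -0.035   0.1779] phi 166.89 q6 0.018 F [0.3 0.7 0.4]
tile 11347 ctr [83.1  0.3] size [58.2 70.9] ang 89.99 z 39.9 tilt deg [0.1 0.1] x [ 49.2 117.4] y [-28.2  28.8]
blue 1241 ctr [124.    0.8] size [ 8.2 25.9] ang 0.08 z 83.6 tilt deg [-7.4 -0.1] x [120.  128.1] y [-12.   13.6]
bluefoot/steel 3704 ctr [143.2   0. ] size [32.  43.7] ang 89.99 z 14.8 tilt deg [-0.1  0. ] x [127.2 164.9] y [-15.7  15.7]
green 1090 ctr [124.2   0.8] size [ 7.7 25.8] ang 0.39 z 83.7 tilt deg [ 1. -0.] x [120.5 128. ] y [-11.9  13.6]
lips 0 1113 [-29.4 -15.9  16.   29.4]
lips 20 1195 [-29.4 -15.9  16.   29.5]
lips 100 148 [-28.4 -16.6  18.9  29.3]
lips 120 1729 [-29.3 -15.8 -11.5  29.5]
lips 140 1814 [-29.4 -15.8  16.   29.6]
lips 160 3683 [-29.3  -0.6  -0.1  29.6]
```

Request:
carry_out(
  offset=[
    [-0.475,0.815,-0.15],
    [-0.475,0.815,-0.15],
    [-0.475,0.815,-0.15],
    [-0.475,0.815,-0.15],
    [-0.475,0.815,-0.15],
    [-0.475,0.815,-0.15],
    [-0.475,0.815,-0.15],
    [-0.475,0.815,-0.15],
  ],
  yaw=[0,0,0,0,0,0,0,0],
  claw=[85,85,85,85,85,85,85,85],
)

```text
time_s: 24.75
ee_pos: [0.5875, 0.0756, 0.2004]
orientation: [0.114, 0.993, 0.0, 0.0]
force: [0.1, -0.2, -0.1]
opening: 0.851
grasp_force: 0.0
```

Request:
carry_out(
  offset=[
    [-0.475,0.815,0],
    [-0.475,0.815,0],
    [-0.475,0.815,0],
    [-0.475,0.815,0],
    [-0.475,0.815,0],
    [-0.475,0.815,0],
    [0,0,0],
    [0,0,0],
  ],
  yaw=[0,0,0,0,0,0,-0.226,-0.226],
  claw=[50,50,0,0,0,0,0,0],
)

```text
time_s: 25.42
ee_pos: [0.6651, 0.1582, 0.1995]
orientation: [-0.007, 1.0, 0.0, -0.0]
force: [-1.1, 0.9, 0.1]
opening: -0.001
grasp_force: 0.0
```

Request:
carry_out(
  offset=[
    [0,0,0],
    [0,0,0],
    [0,0,0],
    [0,0,0],
    [0,0,0],
    [0,0,0],
    [0,0,0],
    [0,0,0],
  ],
  yaw=[-0.226,-0.226,-0.226,-0.226,-0.226,-0.226,-0.226,-0.226],
  claw=[0,0,0,0,0,0,0,0],
)

```text
time_s: 26.08
ee_pos: [0.6646, 0.1571, 0.2001]
orientation: [-0.462, 0.887, -0.0, 0.0]
force: [-0.1, -0.6, 0.3]
opening: -0.002
grasp_force: 0.0
```

Request:
carry_out(
  offset=[
    [0,0,0],
    [0,0,0],
    [0,0,0],
    [0,0,0],
    [0,0,0],
    [0,0,0],
    [0,0,0],
    [0,0,0],
  ],
  yaw=[-0.226,-0.226,-0.226,-0.226,-0.226,-0.226,-0.226,-0.226],
  claw=[0,0,0,0,0,0,0,0],
)

```text
time_s: 26.75
ee_pos: [0.6646, 0.1571, 0.2001]
orientation: [0.815, -0.579, 0.0, -0.0]
force: [-0.5, 0.1, -0.4]
opening: 0.001
grasp_force: 0.0
```

Request:
carry_out(
  offset=[
    [0,0,0],
    [0,0,0],
    [0,0,0],
    [0,0,0],
    [0,0,0],
    [0,0,0],
    [0,0,0],
    [0,0,0],
  ],
  yaw=[-0.226,-0.226,-0.226,-0.226,-0.226,-0.226,-0.226,-0.226],
  claw=[0,0,0,0,0,0,0,0],
)

```text
time_s: 27.42
ee_pos: [0.6646, 0.1571, 0.2001]
orientation: [0.99, -0.143, 0.0, -0.0]
force: [-0.6, -0.4, -0.2]
opening: 0.001
grasp_force: 0.0
```

```bash
python3 rel.py w .665 .157; python3 look.py g1 green_stop green_stop_toe
python3 - <<'E'
from h import *
v=np.load('v_g1.npz');st=dict(ee_pos=v['pos'],orientation=v['q']);C=cloud('wrist',v['d'],st)
m=(v['d']>0)&(np.hypot(C[...,0]-.645,C[...,1]-.16)<.1)
for lo,hi in((.004,.012),(.015,.028),(.028,.042),(.0425,.05)):
    k=(m&(C[...,2]>lo)&(C[...,2]<hi)).astype(np.uint8);n,lab,s,_=cv2.connectedComponentsWithStats(k)
    if n<2: continue
    q=C[lab==1+s[1:,4].argmax()];r=cv2.minAreaRect((q[:,:2]*1000).astype(np.float32));print(lo,hi,len(q),np.round(r[0],1),np.round(r[1],1),round(r[2],1))
E
```

```text
t 27.4167 TCP in jig [ -52.1 -228.6  200.1] phi -16.49 F [-0.6 -0.4 -0.2] q6 -2.7196820922907303 open 0.0014596908945341304 grip 0.0
tool shift units [0.021 0.001] yaw units to jig -6.113
t 27.42 pos [0.6646 0.1571 0.2001] phi -16.49 q6 -2.72 F [-0.6 -0.4 -0.2]
green_stop [([0.6387, 0.1672, -0.0014], 0.81)]
  sil 0.63 5716 z pct [0.006  0.0085 0.0092 0.0228 0.0464]
   z 0.003 0.011 3847 [676.4 159.2] [44.5 69.7] 79.6
   z 0.011 0.019 246 [642.7 165.4] [22.5 38.2] 20.0
   z 0.019 0.03 370 [642.5 165. ] [45.1  1.2] 79.6
   z 0.03 0.05 1169 [639.9 165.2] [46.   6.8] 79.5
green_stop_toe [([0.6363, 0.1654, 0.0438], 0.93)]
0.004 0.012 3891 [676.3 158.6] [45.9 69.7] 79.7
0.015 0.028 447 [642.5 164.6] [45.9  1.2] 79.4
0.028 0.042 534 [642.6 164.7] [46.   1.4] 79.8
0.0425 0.05 690 [639.9 165.1] [45.8  6.8] 79.5
```

View pics/g1.png

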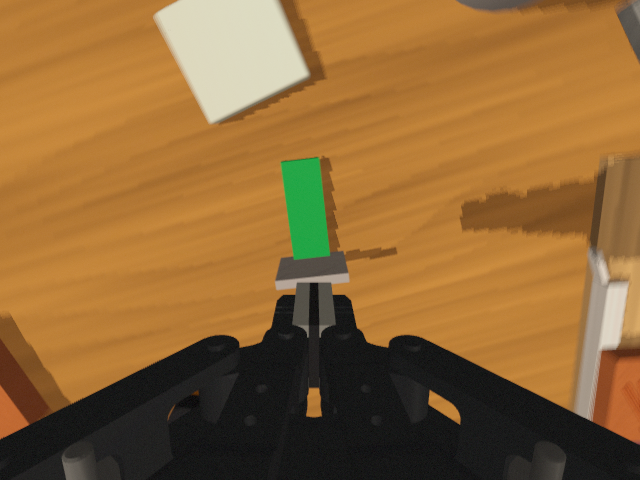

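Wrist view: the green foot (upright, steel) is at (312,268) and its jaw runs to (300,160), pointing at −10.4°. The closed fingertips (314,290) must go down on the jaw side and push toward the foot.

Request:
carry_out(
  offset=[
    [-0.17,-0.16,0],
    [0,0,0.7],
    [0,0,0.7],
    [0,0,0.7],
    [0,0,0.7],
    [0,0,0.7],
    [0,0,0.7],
    [0,0,0.35],
  ],
  yaw=[-0.2,0,0,0,0,0,0,0],
  claw=[0,0,0,0,0,0,0,0],
)

```text
time_s: 28.28
ee_pos: [0.6611, 0.161, 0.1066]
orientation: [0.995, -0.095, -0.002, 0.0]
force: [-0.5, -0.4, -0.5]
opening: -0.001
grasp_force: 0.0
```

Request:
carry_out(
  offset=[
    [0,0,0],
    [-0.2,0,0],
    [-0.2,0,0],
    [-0.2,0,0],
    [-0.2,0,0],
    [-0.2,0,0],
    [-0.2,0,0],
    [-0.2,0,0],
  ],
  yaw=[0,0,0,0,0,0,0,0],
  claw=[0,0,0,0,0,0,0,0],
)

```text
time_s: 28.95
ee_pos: [0.6343, 0.1666, 0.1093]
orientation: [0.996, -0.094, 0.0, -0.0]
force: [-0.3, -0.0, 0.2]
opening: -0.003
grasp_force: 0.0
```

```bash
python3 rel.py w .6426 .1647; python3 look.py g2 green_stop green_stop_toe
```

```text
t 28.95 TCP in jig [ -20.4 -231.   109.3] phi -10.82 F [-0.3 -0.   0.2] q6 -2.7980277442451986 open -0.0025336947985988515 grip 0.04496470046433387
tool shift units [0.424 0.017] yaw units to jig -5.924
t 28.95 pos [0.6343 0.1666 0.1093] phi -10.82 q6 -2.798 F [-0.3 -0.   0.2]
green_stop [([0.638, 0.1685, -0.0011], 0.89)]
  sil 0.75 13784 z pct [0.0075 0.0186 0.0288 0.0381 0.0441]
   z 0.003 0.011 669 [639.4 165.3] [46.   5.6] 79.6
   z 0.011 0.019 2912 [643.5 164.6] [46.2 22.7] 79.9
   z 0.019 0.03 3675 [650.  163.2] [46.1 47.7] 79.2
   z 0.03 0.05 6511 [659.2 161.4] [46.1 85.1] 79.1
green_stop_toe []
```

View pics/g2.png

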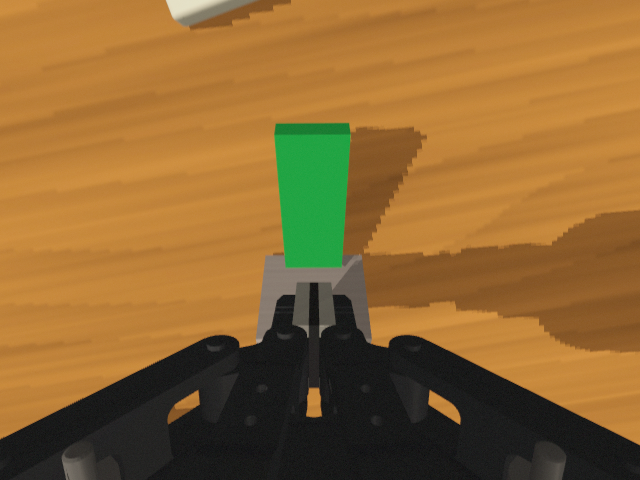

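The stop is tipping: the jaw (315,190) is rising and the corner holds at (315,265). I'll keep pushing.

Request:
carry_out(
  offset=[
    [-0.2,0,0],
    [-0.2,0,0],
    [-0.2,0,0],
    [-0.2,0,0],
    [-0.2,0,0],
    [0,0,0],
    [0,0,0],
  ],
  yaw=[0,0,0,0,0,0,0],
  claw=[0,0,0,0,0,0,0],
)

```text
time_s: 29.73
ee_pos: [0.6148, 0.1703, 0.109]
orientation: [0.996, -0.094, 0.0, 0.0]
force: [-0.5, -0.8, 0.8]
opening: -0.002
grasp_force: 0.0
```

```bash
python3 rel.py w .6426 .1647; python3 look.py g3 green_stop
```

```text
t 29.7333 TCP in jig [  -0.5 -230.1  109. ] phi -10.81 F [-0.5 -0.8  0.8] q6 -2.7877085529120067 open -0.0019396760708572341 grip 0.0
tool shift units [1.419 0.014] yaw units to jig -5.924
t 29.73 pos [0.6148 0.1703 0.109 ] phi -10.81 q6 -2.788 F [-0.5 -0.8  0.8]
green_stop [([0.6359, 0.1649, 0.0009], 0.77)]
  sil 0.97 8538 z pct [0.0043 0.0123 0.0549 0.0751 0.0766]
   z 0.003 0.011 1977 [615.1 169.8] [46.2 45.4] 79.8
   z 0.011 0.019 280 [636.9 165.8] [26.  1.] 79.9
   z 0.019 0.03 452 [637.  165.7] [25.9  1. ] 79.5
   z 0.03 0.05 1097 [637.  165.7] [26.   1.1] 79.4
   z 0.05 0.1 4618 [628.6 167.6] [26.5 18.7] 79.2
```

Request:
carry_out(
  offset=[
    [0,0,-0.8],
    [0,0,-0.9],
    [0,0,-0.9],
    [0,0,-0.9],
    [0,0,-0.9],
    [0.46,0.01,0],
    [0.46,0.01,0],
    [0,0,0],
  ],
  yaw=[0,0,0,0,0,0,0,0],
  claw=[0,0,0,0,70,70,70,70],
)

```text
time_s: 30.55
ee_pos: [0.6347, 0.1658, 0.1976]
orientation: [0.995, -0.095, 0.001, -0.0]
force: [-0.3, -0.4, -1.0]
opening: 0.562
grasp_force: 0.0
```

Request:
carry_out(
  offset=[
    [0,0,0],
    [0,0,0],
  ],
  yaw=[0,0],
  claw=[70,70],
)

```text
time_s: 30.72
ee_pos: [0.6326, 0.1663, 0.1963]
orientation: [0.996, -0.094, -0.001, 0.0]
force: [-0.1, -0.0, -0.1]
opening: 0.698
grasp_force: 0.0
```

```bash
python3 look.py g4 green_stop; python3 rel.py w .6331 .1664
```

```text
t 30.72 pos [0.6326 0.1663 0.1963] phi -10.83 q6 -2.798 F [-0.1 -0.  -0.1]
green_stop [([0.6384, 0.1659, 0.0002], 0.82)]
  sil 0.82 4116 z pct [0.0036 0.0069 0.0094 0.0647 0.0766]
   z 0.003 0.011 2013 [615.  169.8] [46.1 45.4] 80.1
   z 0.011 0.019 115 [636.8 165.8] [25.7  0.9] 79.9
   z 0.019 0.03 167 [636.7 165.7] [25.8  1.1] 80.1
   z 0.03 0.05 379 [636.8 165.7] [26.   0.9] 79.2
   z 0.05 0.1 1370 [633.2 166.4] [26.   8.7] 79.4
t 30.8667 TCP in jig [ -18.7 -230.4  196.5] phi -10.82 F [-0.5  1.4  0.9] q6 -2.797989818310723 open 0.7031333854045131 grip 0.0
tool shift units [ 0.031 -0.003] yaw units to jig -5.924
```

Request:
carry_out(
  offset=[
    [0.03,0,0.99],
    [0,0,0.99],
    [0,0,0.99],
    [0,0,0.99],
    [0,0,0],
    [0,0,0],
    [0,0,0],
    [0,0,0],
  ],
  yaw=[0,0,0,0,0,0,0,0],
  claw=[70,70,70,70,70,0,0,0],
  newtons=30,
)

```text
time_s: 31.53
ee_pos: [0.6348, 0.1665, 0.12]
orientation: [0.996, -0.094, 0.002, -0.001]
force: [-0.2, -0.7, -0.2]
opening: 0.296
grasp_force: 30.9
```

Request:
carry_out(
  offset=[
    [0,0,0],
    [0,0,0],
    [0,0,-0.6],
    [0,0,-0.6],
    [0,0,-0.6],
    [0,0,-0.6],
    [0,0,0],
    [0,0,0],
  ],
  yaw=[0,0,0,0,0,0,0.2,0.2257],
  claw=[0,0,0,0,0,0,0,0],
)

```text
time_s: 32.2
ee_pos: [0.6349, 0.1664, 0.1691]
orientation: [0.978, -0.207, 0.002, -0.001]
force: [-0.2, 0.1, -1.2]
opening: 0.296
grasp_force: 30.7
```

Request:
carry_out(
  offset=[
    [0,0,0],
    [0,0,0],
    [0,0,0],
    [0,0,0],
    [0,0,0],
    [0,0,0],
    [0,0,0],
    [0,0,0],
  ],
  yaw=[0.2257,0.2257,0.2257,0.2257,0.2257,0.2257,0.2257,0.2257],
  claw=[0,0,0,0,0,0,0,0],
)

```text
time_s: 32.87
ee_pos: [0.634, 0.1663, 0.1672]
orientation: [0.777, -0.63, 0.001, -0.001]
force: [-0.1, 0.2, -1.9]
opening: 0.299
grasp_force: 30.7
```

Request:
carry_out(
  offset=[
    [0,0,0],
    [0,0,0],
    [0,0,0],
    [0,0,0],
    [0,0,0],
    [0,0,0],
    [0,0,0],
    [0,0,0],
  ],
  yaw=[0.2257,0.2257,0.2257,0.2257,0.2257,0.2257,0.2257,0.2257],
  claw=[0,0,0,0,0,0,0,0],
)

```text
time_s: 33.53
ee_pos: [0.634, 0.1663, 0.1672]
orientation: [-0.405, 0.915, -0.0, 0.001]
force: [-0.4, 0.2, -2.4]
opening: 0.297
grasp_force: 30.7
```

Request:
carry_out(
  offset=[
    [0,0,0],
    [0,0,0],
    [0,0,0],
    [0,0,0],
    [0,0,0],
    [0,0,0],
    [0,0,0],
    [0,0,0],
  ],
  yaw=[0.2257,0.2257,0.2257,0.2257,0.2257,0.2257,0.2257,0.2257],
  claw=[0,0,0,0,0,0,0,0],
)

```text
time_s: 34.2
ee_pos: [0.634, 0.1663, 0.1672]
orientation: [0.056, 0.998, 0.0, 0.001]
force: [-0.0, -0.2, -1.2]
opening: 0.297
grasp_force: 30.7
```

Request:
carry_out(
  offset=[
    [0,0,0],
    [0,0,0],
  ],
  yaw=[0.2257,0],
  claw=[0,0],
)

```text
time_s: 34.37
ee_pos: [0.634, 0.1663, 0.1672]
orientation: [0.113, 0.994, 0.0, 0.001]
force: [0.5, 0.2, -1.1]
opening: 0.3
grasp_force: 30.7
```

```bash
python3 rel.py j -28 0
```

```text
t 34.3667 TCP in jig [ -20.2 -230.5  167.2] phi 167.02 F [ 0.5  0.2 -1.1] q6 0.38084400977548816 open 0.30011621023226237 grip 30.69473147392273
tool shift units [ -0.367 -11.528] yaw units to jig 0.004
```

Request:
carry_out(
  offset=[
    [-0.03,-0.96,0],
    [-0.03,-0.96,0],
    [-0.03,-0.96,0],
    [-0.03,-0.96,0],
    [-0.03,-0.96,0],
    [-0.03,-0.96,0],
    [-0.03,-0.96,0],
    [-0.03,-0.96,0],
  ],
  yaw=[0,0,0,0,0,0,0,0],
  claw=[0,0,0,0,0,0,0,0],
)

```text
time_s: 35.03
ee_pos: [0.6041, 0.0145, 0.1668]
orientation: [0.11, 0.994, 0.0, 0.001]
force: [-0.1, -0.8, -0.5]
opening: 0.299
grasp_force: 30.7
```

Request:
carry_out(
  offset=[
    [-0.03,-0.96,0],
    [-0.03,-0.96,0],
    [-0.03,-0.96,0],
    [-0.03,-0.96,0],
    [0,0,0],
    [0,0,0],
    [0,0,0],
  ],
  yaw=[0,0,0,0,0,0,0],
  claw=[0,0,0,0,0,0,0],
)

```text
time_s: 35.62
ee_pos: [0.5896, -0.0597, 0.1664]
orientation: [0.111, 0.994, 0.0, 0.0]
force: [0.4, -0.0, -1.1]
opening: 0.296
grasp_force: 30.7
```

```bash
sed -i 's/J\[...,0\]>-120/J[...,0]>-100/' jf.py
cat >> jf.py <<'E'
p=near&(G>1.4*R_)&(G>60)&(J[...,2]>25)&(J[...,0]<80)
if p.any():
    zt=np.percentile(J[p][:,2],97);print('green ztop',zt.round(1));rect('greentop',near&(J[...,2]>zt-5)&(J[...,2]<zt+3)&(J[...,0]<80)&(G>1.4*R_));rect('greenface',p)
E
python3 rel.py j -28 0;python3 look.py g5 green_stop; python3 jf.py g5
```

```text
t 35.6167 TCP in jig [-28.1  -0.4 166.4] phi 167.21 F [ 0.4 -0.  -1.1] q6 0.008919842402457207 open 0.2958238993420851 grip 30.694549083709717
tool shift units [ 0.007 -0.02 ] yaw units to jig 0.01
t 35.62 pos [ 0.5896 -0.0597  0.1664] phi 167.21 q6 0.009 F [ 0.4 -0.  -1.1]
green_stop [([0.5839, -0.0549, 0.0448], 0.62)]
  sil 0.78 7101 z pct [0.05   0.0702 0.1009 0.1205 0.1229]
   z 0.03 0.05 141 [584.4 -58.7] [44.3  0.8] 77.9
   z 0.05 0.1 3339 [588.8 -60.2] [46.  21.5] 76.5
tile 13952 ctr [72.6  0.3] size [58.3 48.7] ang 89.99 z 40.1 tilt deg [0.6 0.1] x [48.8 96.2] y [-28.2  28.7]
green 6001 ctr [-26.1   0.4] size [26.   9.1] ang 89.87 z 107.5 tilt deg [-274.4   -3.7] x [-29.9 -22. ] y [-12.2  12.7]
lips 0 1793 [-29.5 -15.9  15.9  29.4]
lips 20 1948 [-29.5 -15.9  15.9  29.5]
lips 40 856 [-29.3 -15.9   7.5  29.3]
green ztop 122.9
greentop 2054 ctr [-26.1   0.2] size [25.5  9.4] ang 89.17 z 122.0 tilt deg [-11.5  -0.3] x [-30.4 -22. ] y [-12.4  12.7]
greenface 6001 ctr [-26.1   0.4] size [26.   9.1] ang 89.87 z 107.5 tilt deg [-274.4   -3.7] x [-29.9 -22. ] y [-12.2  12.7]
```

View pics/g5.png

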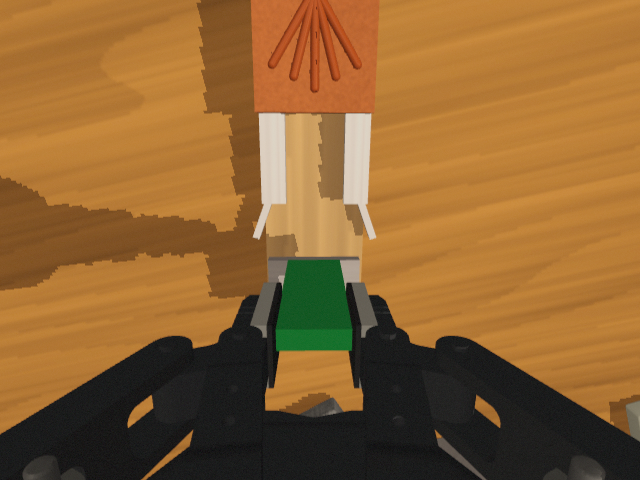

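Wrist view: the green jaw (315,300) is centred in the slot, with the guides at (262,220) and (367,220) and the tile edge at row 110. Next I'll lower it and slide it in.

Request:
carry_out(
  offset=[
    [0,0,0.5],
    [0,0,0.5],
    [0,0,0.4],
    [0,0,0.3],
    [0,0,0.15],
    [0,0,0.05],
    [0,0,0],
    [0,0,0],
  ],
  yaw=[0,0,0,0,0,0,0,0],
  claw=[0,0,0,0,0,0,0,0],
)

```text
time_s: 36.43
ee_pos: [0.5888, -0.0598, 0.1279]
orientation: [0.112, 0.994, 0.0, -0.001]
force: [-2.8, 1.1, 2.5]
opening: 0.297
grasp_force: 31.3
```

Request:
carry_out(
  offset=[
    [0.2,0,0],
    [0.3,0,0],
    [0.3,0,0],
    [0.3,0,0],
    [0.3,0,0],
    [0.3,0,0],
    [0,0,0],
    [0,0,0],
  ],
  yaw=[0,0,0,0,0,0,0,0],
  claw=[0,0,0,0,0,0,0,0],
)

```text
time_s: 37.1
ee_pos: [0.5548, -0.0521, 0.1279]
orientation: [0.112, 0.994, 0.0, -0.001]
force: [-3.0, 1.0, 5.0]
opening: 0.299
grasp_force: 31.4
```

```bash
python3 rel.py j 46 0;python3 look.py g6; python3 jf.py g6
```

```text
t 37.1 TCP in jig [7.500e+00 1.000e-01 1.279e+02] phi 167.13 F [-3.  1.  5.] q6 0.010641852955300738 open 0.2994830857798252 grip 31.40463352203369
tool shift units [1.925 0.013] yaw units to jig 0.008
t 37.1 pos [ 0.5548 -0.0521  0.1279] phi 167.13 q6 0.011 F [-3.  1.  5.]
tile 28018 ctr [83.7  0.2] size [58.4 70.6] ang 89.92 z 39.9 tilt deg [0.  0.1] x [ 49.5 117.7] y [-28.2  28.6]
bluefoot/steel 336 ctr [ 7.6 -0.1] size [32.  13.1] ang 88.08 z 14.9 tilt deg [3.8 1. ] x [ 1.2 13.7] y [-15.9  15.7]
green 5606 ctr [9.6 0.8] size [ 9.2 26. ] ang 0.58 z 71.4 tilt deg [-248.5   -1.9] x [ 5.9 13.8] y [-11.7  13.2]
lips 0 2082 [-29.6 -16.  -12.   29.5]
lips 20 2435 [-29.6 -15.9  15.9  29.5]
lips 40 686 [-29.4 -15.9  15.8  29.5]
lips 120 788 [-29.3 -15.9  16.   29.5]
green ztop 84.4
greentop 2050 ctr [8.4 0.7] size [11.6 25.5] ang 0.38 z 83.6 tilt deg [-11.8   0.2] x [ 5.4 13.8] y [-11.9  13.3]
greenface 5606 ctr [9.6 0.8] size [ 9.2 26. ] ang 0.58 z 71.4 tilt deg [-248.5   -1.9] x [ 5.9 13.8] y [-11.7  13.2]
```

Request:
carry_out(
  offset=[
    [0,0.02,-0.03],
    [0.25,0,0],
    [0.25,0,0],
    [0.25,0,0],
    [0.25,0,0],
    [0.25,0,0],
    [0.25,0,0],
    [0,0,0],
  ],
  yaw=[0,0,0,0,0,0,0,0],
  claw=[0,0,0,0,0,0,0,0],
)

```text
time_s: 37.82
ee_pos: [0.5256, -0.0449, 0.1279]
orientation: [0.112, 0.994, 0.0, -0.001]
force: [0.8, -0.2, -1.2]
opening: 0.297
grasp_force: 30.7
```

Request:
carry_out(
  offset=[
    [0,0,0],
    [0.05,0,0],
    [0.05,0,0],
    [0,0,0],
  ],
  yaw=[0,0,0,0],
  claw=[0,0,0,0],
)

```text
time_s: 38.15
ee_pos: [0.5249, -0.0448, 0.1281]
orientation: [0.112, 0.994, 0.0, -0.0]
force: [0.1, -0.3, -1.0]
opening: 0.295
grasp_force: 30.7
```

```bash
python3 rel.py j 46 0;python3 look.py g7; python3 jf.py g7
```

```text
t 38.15 TCP in jig [ 38.2  -0.2 128.1] phi 167.13 F [ 0.1 -0.3 -1. ] q6 0.01210129479182444 open 0.29527866190351515 grip 30.72600781917572
tool shift units [ 0.388 -0.008] yaw units to jig 0.008
t 38.15 pos [ 0.5249 -0.0448  0.1281] phi 167.13 q6 0.012 F [ 0.1 -0.3 -1. ]
tile 23767 ctr [83.1  0.2] size [58.4 70. ] ang 90.0 z 39.9 tilt deg [0.  0.1] x [ 49.5 117.6] y [-28.2  28.6]
blue 3175 ctr [124.    0.9] size [26.   8.3] ang 89.81 z 83.7 tilt deg [5.3 0. ] x [119.9 128. ] y [-11.8  13.5]
bluefoot/steel 3802 ctr [149.8   0. ] size [19.9 32. ] ang 0.29 z 14.8 tilt deg [-0.4  0.1] x [140.1 159.4] y [-15.7  15.7]
green 5486 ctr [40.1  0.6] size [26.1  9.4] ang 89.66 z 72.2 tilt deg [-230.1   -2.3] x [36.5 44.4] y [-12.1  12.9]
lips 20 704 [-29.5 -16.1  15.8  29.4]
lips 40 237 [-29.1 -16.1  16.1  29.1]
lips 100 177 [-28.9 -16.  -11.5  29. ]
lips 120 2659 [-29.5   8.8  16.   29.6]
lips 140 3161 [-29.4 -15.8  15.9  29.5]
green ztop 84.7
greentop 2053 ctr [39.2  0.4] size [11.2 25.5] ang 0.27 z 83.8 tilt deg [-10.8  -0.1] x [36.  44.5] y [-12.2  12.9]
greenface 5486 ctr [40.1  0.6] size [26.1  9.4] ang 89.66 z 72.2 tilt deg [-230.1   -2.3] x [36.5 44.4] y [-12.1  12.9]
```

Request:
carry_out(
  offset=[
    [0.05,0,0.03],
    [0.05,0,0],
    [0.05,0,0],
    [0.05,0,0],
    [0,0,0],
  ],
  yaw=[0,0,0,0,0],
  claw=[0,0,0,0,0],
  newtons=20,
)

```text
time_s: 38.62
ee_pos: [0.5212, -0.044, 0.1279]
orientation: [0.112, 0.994, -0.0, 0.0]
force: [0.3, 0.0, -0.3]
opening: 0.297
grasp_force: 30.8
```

Request:
carry_out(
  offset=[
    [0.04,0,0],
    [0,0,0],
  ],
  yaw=[0,0],
  claw=[0,0],
)

```text
time_s: 38.78
ee_pos: [0.5205, -0.0438, 0.1279]
orientation: [0.112, 0.994, -0.0, 0.0]
force: [-0.5, 0.4, 0.1]
opening: 0.296
grasp_force: 30.8
```

```bash
python3 rel.py j 46 0;python3 look.py g8; python3 jf.py g8|egrep 'tile|blue|green'
```

```text
t 38.7833 TCP in jig [ 42.8  -0.2 127.9] phi 167.13 F [-0.5  0.4  0.1] q6 0.01225282222767154 open 0.29630956887989 grip 30.808253288269043
tool shift units [ 0.161 -0.008] yaw units to jig 0.008
t 38.78 pos [ 0.5205 -0.0438  0.1279] phi 167.13 q6 0.012 F [-0.5  0.4  0.1]
tile 23327 ctr [83.2  0.3] size [58.4 70. ] ang 89.97 z 39.9 tilt deg [-0.   0.1] x [ 49.5 117.6] y [-28.2  28.6]
blue 2978 ctr [123.9   0.9] size [ 8.2 26.1] ang 0.19 z 83.8 tilt deg [ 2.8 -0.1] x [119.9 127.9] y [-11.8  13.5]
bluefoot/steel 5121 ctr [150.6  -0. ] size [27. 32.] ang 0.01 z 14.8 tilt deg [-0.   0.1] x [137.3 163.6] y [-15.7  15.7]
green 4915 ctr [44.8  0.4] size [ 9.2 25.9] ang 1.77 z 75.0 tilt deg [-184.1   -1.8] x [41.1 48.9] y [-12.   12.9]
green ztop 84.4
greentop 2038 ctr [43.8  0.4] size [25.6 11.3] ang 89.77 z 83.6 tilt deg [-11.2   0.1] x [40.7 48.9] y [-12.2  13. ]
greenface 4915 ctr [44.8  0.4] size [ 9.2 25.9] ang 1.77 z 75.0 tilt deg [-184.1   -1.8] x [41.1 48.9] y [-12.   12.9]
```

Request:
carry_out(
  offset=[
    [0.04,0,0],
    [0,0,0],
  ],
  yaw=[0,0],
  claw=[0,0],
)

```text
time_s: 39.0
ee_pos: [0.5199, -0.0437, 0.1279]
orientation: [0.112, 0.994, -0.0, 0.0]
force: [1.1, 0.4, 0.1]
opening: 0.294
grasp_force: 30.9
```

Request:
carry_out(
  offset=[
    [0.03,0,0],
    [0,0,0],
  ],
  yaw=[0,0],
  claw=[0,0],
)

```text
time_s: 39.17
ee_pos: [0.5193, -0.0436, 0.1279]
orientation: [0.112, 0.994, -0.0, 0.0]
force: [1.9, -0.0, -0.3]
opening: 0.299
grasp_force: 30.8
```

Request:
carry_out(
  offset=[
    [0.03,0,0],
    [0,0,0],
    [0,0,0],
  ],
  yaw=[0,0,0],
  claw=[0,0,0],
)

```text
time_s: 39.42
ee_pos: [0.5187, -0.0434, 0.1279]
orientation: [0.112, 0.994, -0.0, 0.0]
force: [1.8, -0.8, -0.5]
opening: 0.299
grasp_force: 30.8
```

```bash
python3 rel.py j 46 0;python3 look.py g9; python3 jf.py g9|egrep 'tile|blue|green'
```

```text
t 39.4167 TCP in jig [ 44.6  -0.2 127.9] phi 167.13 F [ 1.8 -0.8 -0.5] q6 0.012267196681851875 open 0.2993712413914256 grip 30.802822709083557
tool shift units [ 0.069 -0.009] yaw units to jig 0.008
t 39.42 pos [ 0.5187 -0.0434  0.1279] phi 167.13 q6 0.012 F [ 1.8 -0.8 -0.5]
tile 23316 ctr [84.9  0.5] size [70.3 58.3] ang 0.45 z 39.9 tilt deg [-0.   0.1] x [ 51.1 119.2] y [-27.9  28.9]
blue 2960 ctr [124.    0.8] size [ 8.2 26. ] ang 0.27 z 83.8 tilt deg [4.6 0. ] x [120.  127.9] y [-11.9  13.5]
bluefoot/steel 5618 ctr [150.8  -0. ] size [29.5 32. ] ang 0.2 z 14.9 tilt deg [0.3 0. ] x [136.3 165.1] y [-15.7  15.7]
green 4907 ctr [46.7  0.5] size [25.9  9.2] ang 90.0 z 75.1 tilt deg [-180.4   -1.8] x [42.7 50.7] y [-12.   12.9]
green ztop 84.5
greentop 2037 ctr [45.9  0.4] size [10.8 25.5] ang 0.28 z 83.6 tilt deg [-10.8   0. ] x [42.5 50.7] y [-12.2  12.9]
greenface 4907 ctr [46.7  0.5] size [25.9  9.2] ang 90.0 z 75.1 tilt deg [-180.4   -1.8] x [42.7 50.7] y [-12.   12.9]
```

Request:
carry_out(
  offset=[
    [0.03,0,0],
    [0,0,0],
  ],
  yaw=[0,0],
  claw=[0,0],
)

```text
time_s: 39.63
ee_pos: [0.5183, -0.0434, 0.1279]
orientation: [0.112, 0.994, -0.0, 0.001]
force: [2.8, -0.7, -0.8]
opening: 0.294
grasp_force: 30.8
```

Request:
carry_out(
  offset=[
    [0.03,0,0],
    [0,0,0],
  ],
  yaw=[0,0],
  claw=[0,0],
)

```text
time_s: 39.8
ee_pos: [0.5181, -0.0434, 0.128]
orientation: [0.112, 0.994, -0.0, 0.001]
force: [4.9, -1.4, -1.4]
opening: 0.294
grasp_force: 30.7
```

Request:
carry_out(
  offset=[
    [0.03,0,0],
    [0,0,0],
  ],
  yaw=[0,0],
  claw=[0,0],
)

```text
time_s: 39.97
ee_pos: [0.5179, -0.0434, 0.1283]
orientation: [0.112, 0.994, -0.0, 0.002]
force: [4.9, -0.9, -1.8]
opening: 0.298
grasp_force: 30.7
```

```bash
python3 rel.py j 46 0;python3 look.py g10; python3 jf.py g10|egrep 'tile|blue|green'
```

```text
t 39.9667 TCP in jig [ 45.4  -0.  128.3] phi 167.11 F [ 4.9 -0.9 -1.8] q6 0.012360077024231827 open 0.29771293661458914 grip 30.681493878364563
tool shift units [ 0.032 -0.001] yaw units to jig 0.007
t 39.97 pos [ 0.5179 -0.0434  0.1283] phi 167.11 q6 0.012 F [ 4.9 -0.9 -1.8]
tile 23272 ctr [85.2  0.6] size [70.1 58.4] ang 0.22 z 40.2 tilt deg [-0.2  0.1] x [ 51.5 119.6] y [-27.8  29. ]
blue 2911 ctr [124.4   0.9] size [ 8.1 26.1] ang 0.05 z 83.9 tilt deg [2.3 0.2] x [120.4 128.3] y [-11.9  13.6]
bluefoot/steel 5651 ctr [150.8  -0. ] size [32.  29.5] ang 89.99 z 14.9 tilt deg [ 0.3 -0. ] x [136.4 165.2] y [-15.7  15.7]
green 4906 ctr [47.1  0.7] size [ 8.9 25.9] ang 0.08 z 75.4 tilt deg [-172.1   -1.9] x [43.4 51.3] y [-11.9  13.1]
green ztop 84.9
greentop 2035 ctr [46.4  0.5] size [11.1 25.6] ang 0.86 z 84.0 tilt deg [-10.5  -0.2] x [43.1 51.4] y [-12.   13.1]
greenface 4906 ctr [47.1  0.7] size [ 8.9 25.9] ang 0.08 z 75.4 tilt deg [-172.1   -1.9] x [43.4 51.3] y [-11.9  13.1]
```

Request:
carry_out(
  offset=[
    [0,0,0.04],
    [0,0,0.03],
    [0,0,0],
  ],
  yaw=[0,0,0],
  claw=[0,0,0],
)

```text
time_s: 40.27
ee_pos: [0.5181, -0.0434, 0.1279]
orientation: [0.112, 0.994, -0.0, 0.002]
force: [4.0, -1.6, 4.7]
opening: 0.301
grasp_force: 31.3
```

Request:
carry_out(
  offset=[
    [0,0,0],
    [0,0,0],
    [0,0,0],
    [0,0,-0.5],
    [0,0,-0.8],
    [0,0,-0.8],
    [0,0,-0.8],
    [0,0,0],
  ],
  yaw=[0,0,0,0,0,0,0,0],
  claw=[50,50,50,50,50,50,50,50],
)

```text
time_s: 40.93
ee_pos: [0.518, -0.0432, 0.1881]
orientation: [0.112, 0.994, -0.0, 0.003]
force: [1.1, 0.1, 0.8]
opening: 0.494
grasp_force: 0.0
```

```bash
python3 rel.py j 22 0;python3 look.py g11; python3 jf.py g11|egrep 'tile|blue|green'
```

```text
t 40.9333 TCP in jig [ 45.3  -0.3 188.1] phi 167.14 F [1.1 0.1 0.8] q6 0.012262298886195419 open 0.4939349406565394 grip 0.0
tool shift units [-1.165 -0.019] yaw units to jig 0.008
t 40.93 pos [ 0.518  -0.0432  0.1881] phi 167.14 q6 0.012 F [1.1 0.1 0.8]
tile 12751 ctr [85.1  0.6] size [69.6 58.2] ang 0.27 z 39.9 tilt deg [-0.   0.1] x [ 51.4 119.4] y [-27.8  29. ]
blue 1206 ctr [124.1   0.8] size [ 7.8 25.8] ang 0.21 z 83.8 tilt deg [-0.4 -0. ] x [120.2 128. ] y [-11.9  13.5]
bluefoot/steel 3348 ctr [149.3   0. ] size [32.  32.3] ang 89.96 z 14.9 tilt deg [0.4 0. ] x [133.3 165.2] y [-15.7  15.6]
green 2071 ctr [46.1  0.7] size [25.9  9.1] ang 89.14 z 76.5 tilt deg [-194.8   -0.6] x [42.4 50.2] y [-11.9  13.1]
green ztop 84.6
greentop 926 ctr [46.1  0.7] size [25.4  9.1] ang 89.14 z 83.6 tilt deg [-8.7  0.1] x [42.1 50.1] y [-11.9  13.1]
greenface 2071 ctr [46.1  0.7] size [25.9  9.1] ang 89.14 z 76.5 tilt deg [-194.8   -0.6] x [42.4 50.2] y [-11.9  13.1]
```

View pics/g11.png

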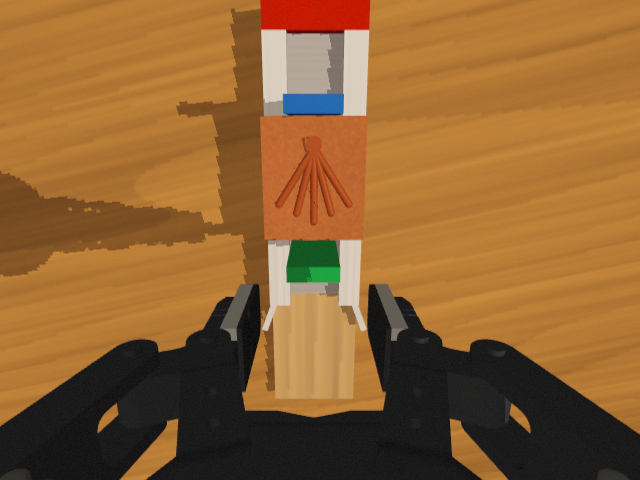

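Wrist view: blue jaw (314,104), tile (314,178) and green jaw (314,265) stand in line and look snug. I'll give the green jaw a low, gentle nudge with closed fingers so no gap is left.

Request:
carry_out(
  offset=[
    [-0.6,-0.02,0],
    [-0.57,0,0],
    [0,0,0.2],
    [0,0,0.8],
    [0,0,0.8],
    [0,0,0.8],
    [0,0,0.8],
    [0,0,0.8],
  ],
  yaw=[0,0,0,0,0,0,0,0],
  claw=[0,0,0,0,0,0,0,0],
)

```text
time_s: 41.65
ee_pos: [0.5377, -0.0481, 0.098]
orientation: [0.112, 0.994, 0.0, -0.002]
force: [0.7, -0.3, -1.0]
opening: 0.001
grasp_force: 0.0
```

Request:
carry_out(
  offset=[
    [0.1,0,0],
    [0.1,0,0],
    [0.1,0,0],
    [0.05,0,0],
    [0,0,0],
  ],
  yaw=[0,0,0,0,0],
  claw=[0,0,0,0,0],
)

```text
time_s: 42.07
ee_pos: [0.5333, -0.0472, 0.1017]
orientation: [0.112, 0.994, -0.0, 0.001]
force: [1.9, -0.6, -0.4]
opening: 0.002
grasp_force: 0.6
```

Request:
carry_out(
  offset=[
    [0.05,0,0],
    [0,0,0],
  ],
  yaw=[0,0],
  claw=[0,0],
)

```text
time_s: 42.23
ee_pos: [0.5331, -0.0471, 0.1017]
orientation: [0.112, 0.994, -0.0, 0.002]
force: [5.1, -0.8, -1.3]
opening: -0.0
grasp_force: 1.5
```

```bash
python3 rel.py j 31 0
```

```text
t 42.2333 TCP in jig [ 29.7   0.2 101.7] phi 167.12 F [ 5.1 -0.8 -1.3] q6 0.011205806653011291 open -0.0003336165334915014 grip 1.4944285433739424
tool shift units [0.063 0.009] yaw units to jig 0.007
```

Contact at about 5 N with almost no travel, so it is snug. I'll back off, lift clear and check.

Request:
carry_out(
  offset=[
    [0.03,0,0],
    [0,0,0],
    [-0.3,0,0],
    [-0.3,0,0],
    [0,0,-0.8],
    [0,0,-0.8],
    [0,0,-0.8],
    [0,0,-0.8],
  ],
  yaw=[0,0,0,0,0,0,0,0],
  claw=[0,0,0,0,0,0,0,0],
)

```text
time_s: 42.9
ee_pos: [0.5418, -0.0491, 0.1641]
orientation: [0.112, 0.994, 0.0, -0.002]
force: [0.2, -0.4, 0.6]
opening: 0.003
grasp_force: 0.0
```

Request:
carry_out(
  offset=[
    [-0.5,0,-0.8],
    [-0.5,0,-0.8],
    [-0.5,0,-0.8],
    [0,0,0],
    [0,0,0],
  ],
  yaw=[0,0,0,0,0],
  claw=[0,0,0,0,0],
)

```text
time_s: 43.32
ee_pos: [0.5722, -0.0561, 0.2126]
orientation: [0.112, 0.994, 0.0, -0.0]
force: [-0.6, -0.3, -0.3]
opening: 0.0
grasp_force: 0.0
```

```bash
python3 look.py g12; python3 jf.py g12|egrep 'tile|blue|green'
python3 - <<'E'
from h import *
im=cv2.imread('pics/g12.png');c=im[20:330,220:420];cv2.imwrite('pics/g12c.png',cv2.resize(c,None,fx=1.9,fy=1.9,interpolation=cv2.INTER_CUBIC))
E
```

```text
t 43.32 pos [ 0.5722 -0.0561  0.2126] phi 167.12 q6 0.01 F [-0.6 -0.3 -0.3]
tile 12564 ctr [85.4  0.8] size [70.2 58.3] ang 0.13 z 40.0 tilt deg [-0.  0.] x [ 51.6 119.7] y [-27.7  29.2]
blue 705 ctr [44.7  0.9] size [24.9  7. ] ang 89.81 z 83.8 tilt deg [0.2 0.5] x [41.6 48.2] y [-11.5  13.3]
bluefoot/steel 1971 ctr [18.1 -0. ] size [31.9 29.7] ang 89.73 z 14.8 tilt deg [0.1 0. ] x [ 3.5 32.8] y [-15.7  15.8]
green 1010 ctr [44.4  1. ] size [ 7.6 26. ] ang 0.05 z 83.5 tilt deg [-177.3    0.2] x [41.  48.2] y [-11.9  13.8]
green ztop 85.0
greentop 784 ctr [44.4  1. ] size [25.9  7.6] ang 89.96 z 83.8 tilt deg [1.  0.2] x [40.7 48.2] y [-11.9  13.8]
greenface 1010 ctr [44.4  1. ] size [ 7.6 26. ] ang 0.05 z 83.5 tilt deg [-177.3    0.2] x [41.  48.2] y [-11.9  13.8]
```

View pics/g12c.png

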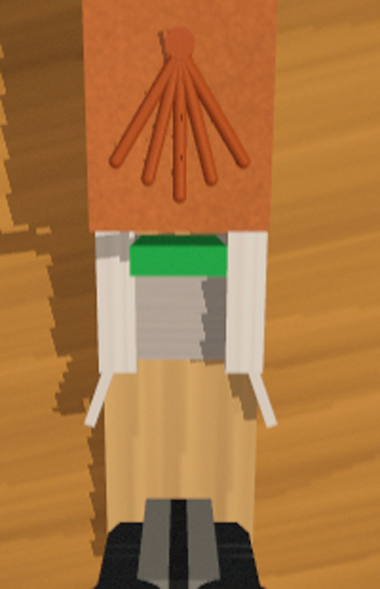

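```bash
cat >> jf.py <<'E'
p=near&(G>1.3*R_)&(G>40)&(J[...,2]>25)&(J[...,0]<80);P=J[p]
for z0 in range(25,90,8):
    s=P[(P[:,2]>=z0)&(P[:,2]<z0+8)]
    if len(s)>10: print('green z',z0,len(s),'x',np.percentile(s[:,0],[2,50,98]).round(1))
E
python3 jf.py g12|grep 'green z'; python3 jf.py g11|grep 'green z'; python3 rel.py
python3 look.py g13; python3 jf.py g13|egrep '^tile|green'
python3 - <<'E'
from h import *
im=get_image('scene')[0]
p=proj('scene',[[.5621-.05*.974,-.0537+.05*.2267,.04]])[0];print(p)
E
```

```text
green ztop 85.0
green z 25 40 x [48.  48.1 48.2]
green z 41 40 x [48.1 48.1 48.2]
green z 49 45 x [48.  48.1 48.2]
green z 57 36 x [48.  48.1 48.1]
green z 65 13 x [48.  48.1 48.2]
green z 73 49 x [48.  48.1 48.2]
green z 81 822 x [40.6 44.6 48.1]
green ztop 84.5
green z 33 37 x [49.3 49.7 49.9]
green z 41 185 x [49.3 49.7 50.1]
green z 49 201 x [49.3 49.7 50.1]
green z 57 231 x [49.3 49.7 50.2]
green z 65 252 x [49.3 49.7 50.1]
green z 73 296 x [49.3 49.7 50.2]
green z 81 889 x [42.2 46.4 50. ]
t 43.3667 TCP in jig [ -9.4   0.  211.3] phi 167.13 F [-0.7 -0.3 -1.1] q6 0.010377362688226175 open 0.0034944150277934085 grip 0.0
t 43.37 pos [ 0.5713 -0.0559  0.2113] phi 167.13 q6 0.01 F [-0.7 -0.3 -1.1]
tile 12634 ctr [85.6  0.7] size [70.  58.2] ang 0.15 z 40.0 tilt deg [0.  0.1] x [ 51.3 119.6] y [-27.7  29.2]
green 1029 ctr [44.4  0.9] size [ 7.8 25.8] ang 0.1 z 83.5 tilt deg [-163.2   -0.2] x [40.7 48.2] y [-11.9  13.6]
green ztop 84.9
greentop 787 ctr [44.3  0.9] size [ 7.6 25.8] ang 0.24 z 83.7 tilt deg [0.8 0.1] x [40.6 48.1] y [-11.9  13.7]
greenface 1029 ctr [44.4  0.9] size [ 7.8 25.8] ang 0.1 z 83.5 tilt deg [-163.2   -0.2] x [40.7 48.2] y [-11.9  13.6]
green z 25 13 x [48.1 48.2 48.2]
green z 33 41 x [48.1 48.1 48.2]
green z 41 23 x [48.  48.1 48.2]
green z 49 21 x [48.1 48.2 48.2]
green z 57 46 x [48.1 48.1 48.2]
green z 65 48 x [48.1 48.1 48.2]
green z 73 50 x [48.1 48.1 48.2]
green z 81 807 x [40.6 44.5 48. ]
[337.5271661 209.7034442]
```

The green stop slid back about 2 mm: its jaw face is at x=48.1 and the tile's edge at 50.4. The quick retreat from the push is the likely cause. I'll nudge again and withdraw slowly.

Request:
carry_out(
  offset=[
    [0.8,0,0],
    [0.67,0,0],
    [0,0,0.9],
    [0,0,0.9],
    [0,0,0.9],
    [0,0,0.9],
    [0,0,0.9],
    [0,0,0.9],
  ],
  yaw=[0,0,0,0,0,0,0,0],
  claw=[0,0,0,0,0,0,0,0],
)

```text
time_s: 44.13
ee_pos: [0.5415, -0.049, 0.1018]
orientation: [0.112, 0.994, 0.0, -0.002]
force: [0.4, 0.6, -0.7]
opening: -0.002
grasp_force: 0.0
```

Request:
carry_out(
  offset=[
    [0.1,0,0],
    [0.1,0,0],
    [0.05,0,0],
    [0.03,0,0],
    [0.02,0,0],
    [0.02,0,0],
    [0.02,0,0],
    [0,0,0],
  ],
  yaw=[0,0,0,0,0,0,0,0],
  claw=[0,0,0,0,0,0,0,0],
)

```text
time_s: 44.8
ee_pos: [0.5371, -0.048, 0.105]
orientation: [0.112, 0.994, -0.0, 0.001]
force: [0.5, 0.3, 0.5]
opening: -0.0
grasp_force: 0.0
```

```bash
python3 rel.py j 29.7 0; python3 look.py g14; python3 jf.py g14|egrep '^tile|green'
```

```text
t 44.8 TCP in jig [ 25.6   0.2 105. ] phi 167.12 F [0.5 0.3 0.5] q6 0.011131990298458763 open -0.00014696664775852404 grip 0.0
tool shift units [0.203 0.009] yaw units to jig 0.007
t 44.8 pos [ 0.5371 -0.048   0.105 ] phi 167.12 q6 0.011 F [0.5 0.3 0.5]
tile 35036 ctr [85.1  0.6] size [58.5 70.4] ang 89.98 z 39.9 tilt deg [-0.   0.1] x [ 51.1 119.5] y [-27.8  29.1]
green 7642 ctr [43.9  0.8] size [11.1 26.2] ang 0.53 z 76.7 tilt deg [-174.9   -0.2] x [40.7 49.1] y [-11.9  13.6]
green ztop 84.5
greentop 3420 ctr [44.1  0.9] size [11.  27.4] ang 1.35 z 83.6 tilt deg [-7.8 -0.3] x [39.3 49.1] y [-11.9  13.5]
greenface 7642 ctr [43.9  0.8] size [11.1 26.2] ang 0.53 z 76.7 tilt deg [-174.9   -0.2] x [40.7 49.1] y [-11.9  13.6]
green z 33 375 x [47.9 48.3 48.7]
green z 41 559 x [47.9 48.4 48.8]
green z 49 648 x [48.  48.4 48.8]
green z 57 776 x [48.  48.4 48.9]
green z 65 955 x [48.  48.5 49. ]
green z 73 1186 x [47.7 48.5 49.1]
green z 81 3175 x [40.6 45.3 48.9]
```

Request:
carry_out(
  offset=[
    [0.05,0,0],
    [0.05,0,0],
    [0.025,0,0],
    [0.025,0,0],
    [0,0,0],
  ],
  yaw=[0,0,0,0,0],
  claw=[0,0,0,0,0],
)

```text
time_s: 45.27
ee_pos: [0.5336, -0.0473, 0.1043]
orientation: [0.112, 0.994, 0.0, -0.0]
force: [0.3, 0.3, 0.5]
opening: 0.005
grasp_force: 0.0
```

Request:
carry_out(
  offset=[
    [0.02,0,0],
    [0.02,0,0],
    [0,0,0],
  ],
  yaw=[0,0,0],
  claw=[0,0,0],
)

```text
time_s: 45.52
ee_pos: [0.5333, -0.0472, 0.1043]
orientation: [0.112, 0.994, -0.0, 0.0]
force: [0.7, 0.6, -1.1]
opening: 0.0
grasp_force: 0.6
```

```bash
python3 rel.py j 29.7 0; python3 look.py g15; python3 jf.py g15|egrep '^tile|green z'
```

```text
t 45.5167 TCP in jig [ 29.5   0.2 104.3] phi 167.13 F [ 0.7  0.6 -1.1] q6 0.01116224976093421 open 6.070200072649997e-05 grip 0.5962449463550001
tool shift units [0.009 0.01 ] yaw units to jig 0.008
t 45.52 pos [ 0.5333 -0.0472  0.1043] phi 167.13 q6 0.011 F [ 0.7  0.6 -1.1]
tile 34482 ctr [85.2  0.6] size [58.4 70.1] ang 89.99 z 39.9 tilt deg [0.  0.1] x [ 51.4 119.6] y [-27.8  29.1]
green ztop 84.6
green z 33 72 x [49.8 50.1 50.4]
green z 41 478 x [50.  50.5 51. ]
green z 49 579 x [50.5 51.  51.5]
green z 57 675 x [51.  51.5 52.1]
green z 65 834 x [51.5 52.1 52.6]
green z 73 1031 x [52.  52.6 53.2]
green z 81 3253 x [45.1 49.6 53.3]
```

The jaw leans over the tile while pushed: x runs from 50.1 at z 33 to 52.6 at z 73. So a push on the jaw tips the stop, and it slides back on release. I'll push low on the toe of the foot instead, with the fingers turned 90° to fit between the lips.

Request:
carry_out(
  offset=[
    [-0.03,0,0],
    [-0.03,0,0],
    [-0.03,0,0],
    [-0.03,0,0],
    [-0.03,0,0],
    [-0.03,0,0],
    [-0.2,0,0],
    [-0.3,0,0],
  ],
  yaw=[0,0,0,0,0,0,0,0],
  claw=[0,0,0,0,0,0,0,0],
)

```text
time_s: 46.23
ee_pos: [0.5461, -0.05, 0.1042]
orientation: [0.112, 0.994, 0.0, -0.0]
force: [-0.2, 0.1, 0.0]
opening: 0.001
grasp_force: 0.0
```

Request:
carry_out(
  offset=[
    [0,0,-0.5],
    [0,0,-0.8],
    [0,0,-0.8],
    [-0.6,0,-0.5],
    [-0.6,0,0],
    [-0.6,0,0],
    [0,0,0],
    [0,0,0],
  ],
  yaw=[0,0,0,0,0,0,0.231,0.231],
  claw=[0,0,0,0,0,0,0,0],
)

```text
time_s: 46.9
ee_pos: [0.5824, -0.0584, 0.1574]
orientation: [0.234, 0.972, 0.0, 0.001]
force: [0.3, -0.3, -0.2]
opening: -0.003
grasp_force: 0.0
```

Request:
carry_out(
  offset=[
    [0,0,0],
    [0,0,0],
    [0,0,0],
    [0,0,0],
    [0,0,0],
    [0,0,0],
    [0,0,0],
    [0,0,0],
  ],
  yaw=[0.231,0.231,0.231,0.231,0.231,0.231,0.231,0.231],
  claw=[0,0,0,0,0,0,0,0],
)

```text
time_s: 47.57
ee_pos: [0.5817, -0.0583, 0.1572]
orientation: [0.659, 0.752, 0.0, 0.0]
force: [0.1, -0.2, 0.0]
opening: -0.001
grasp_force: 0.0
```

Request:
carry_out(
  offset=[
    [0,0,0],
    [0,0,0],
    [0,0,0],
    [0,0,0],
    [0,0,0],
  ],
  yaw=[0.231,0.231,0.228,0,0],
  claw=[0,0,0,0,0],
)

```text
time_s: 47.98
ee_pos: [0.5816, -0.0582, 0.157]
orientation: [0.781, 0.625, 0.0, 0.0]
force: [-0.4, 0.1, -0.2]
opening: -0.001
grasp_force: 0.0
```

```bash
python3 rel.py j -20 0; python3 look.py g16; python3 jf.py g16|egrep '^tile|green|steel|^blue'
```

```text
t 47.9833 TCP in jig [-20.  -0. 157.] phi 77.3 F [-0.4  0.1 -0.2] q6 1.5779670339307037 open -0.0012758418403222694 grip 0.0
tool shift units [-0.    -0.002] yaw units to jig -2.987
t 47.98 pos [ 0.5816 -0.0582  0.157 ] phi 77.3 q6 1.578 F [-0.4  0.1 -0.2]
tile 12737 ctr [85.5  0.9] size [71.4 59. ] ang 0.0 z 40.1 tilt deg [-0.2  0.5] x [ 51.9 119.5] y [-28.2  29.2]
blue 1052 ctr [44.3  0.7] size [ 8.3 26.1] ang 0.01 z 83.9 tilt deg [-1.7 -0.2] x [40.4 47.9] y [-11.8  13. ]
bluefoot/steel 3252 ctr [25.7  1.4] size [44.8 29.5] ang 0.45 z 14.9 tilt deg [0.4 0. ] x [ 3.6 43.5] y [-13.1  15.7]
green 3072 ctr [53.   0.6] size [26.8 26.8] ang 89.91 z 76.3 tilt deg [122.1  29.1] x [39.9 48.2] y [-12.3  13.4]
green ztop 84.7
greentop 1444 ctr [44.1  0.6] size [26.8  9. ] ang 89.91 z 83.7 tilt deg [8.2 0.8] x [39.9 48.2] y [-12.2  13.6]
greenface 3072 ctr [53.   0.6] size [26.8 26.8] ang 89.91 z 76.3 tilt deg [122.1  29.1] x [39.9 48.2] y [-12.3  13.4]
green z 25 258 x [40.  40.4 47.6]
green z 33 289 x [40.  40.4 48.4]
green z 41 324 x [40.  40.4 47.5]
green z 49 358 x [39.9 40.4 47.5]
green z 57 418 x [39.9 40.4 47.4]
green z 65 474 x [39.9 40.4 47.5]
green z 73 544 x [39.9 40.4 47.5]
green z 81 1349 x [40.  43.7 48.1]
```

Request:
carry_out(
  offset=[
    [0,0,0.8],
    [0,0,0.8],
    [0,0,0.8],
    [0,0,0.6],
    [0,0,0.4],
    [0,0,0.15],
    [0,0,0],
    [0,0,0],
  ],
  yaw=[0,0,0,0,0,0,0,0],
  claw=[0,0,0,0,0,0,0,0],
)

```text
time_s: 48.7
ee_pos: [0.5817, -0.0582, 0.0859]
orientation: [0.782, 0.624, 0.0, 0.0]
force: [0.6, -1.1, 1.0]
opening: -0.0
grasp_force: 0.0
```

Request:
carry_out(
  offset=[
    [0,0,0.06],
    [0,0,0],
  ],
  yaw=[0,0],
  claw=[0,0],
)

```text
time_s: 48.87
ee_pos: [0.582, -0.0583, 0.0851]
orientation: [0.782, 0.623, 0.001, 0.001]
force: [-0.1, -0.2, 0.3]
opening: 0.002
grasp_force: 0.0
```

```bash
python3 rel.py j -12 0; python3 look.py g17; python3 jf.py g17|egrep '^tile|steel|^greentop'
```

```text
t 48.8667 TCP in jig [-20.4  -0.   85.1] phi 77.13 F [-0.1 -0.2  0.3] q6 1.5808691761160842 open 0.0024087980352665798 grip 0.0
tool shift units [ 0.001 -0.422] yaw units to jig -2.992
t 48.87 pos [ 0.582  -0.0583  0.0851] phi 77.13 q6 1.581 F [-0.1 -0.2  0.3]
tile 9973 ctr [70.1  0.7] size [65.  34.1] ang 78.79 z 40.1 tilt deg [0.6 1.2] x [50.7 89.9] y [-28.5  23.7]
bluefoot/steel 6239 ctr [25.7  1.6] size [28.7 45.2] ang 89.94 z 14.9 tilt deg [ 0.6 -0.2] x [ 3.4 41.3] y [-12.1  15.5]
greentop 1990 ctr [44.1 -7.5] size [12.4 10.2] ang 88.87 z 83.5 tilt deg [7.5 7.6] x [39.5 48.4] y [-12.8  -3. ]
```

Request:
carry_out(
  offset=[
    [0,-0.1,0.03],
    [0,-0.1,0],
    [0,-0.1,0],
    [0,-0.05,0],
    [0,-0.05,0],
    [0,0,0],
  ],
  yaw=[0,0,0,0,0,0],
  claw=[0,0,0,0,0,0],
)

```text
time_s: 49.42
ee_pos: [0.5734, -0.0563, 0.0836]
orientation: [0.782, 0.623, 0.0, 0.0]
force: [-0.3, -1.2, 0.4]
opening: -0.001
grasp_force: 0.0
```

Request:
carry_out(
  offset=[
    [0,-0.04,0],
    [0,-0.04,0],
    [0,0,0],
  ],
  yaw=[0,0,0],
  claw=[0,0,0],
)

```text
time_s: 49.67
ee_pos: [0.5719, -0.056, 0.0836]
orientation: [0.782, 0.623, 0.0, 0.0]
force: [0.4, -0.4, 1.0]
opening: 0.002
grasp_force: 0.0
```

```bash
python3 rel.py j -12 0; python3 look.py g18; python3 jf.py g18|egrep 'steel|^greentop'
```

```text
t 49.6667 TCP in jig [-10.1   0.   83.6] phi 77.13 F [ 0.4 -0.4  1. ] q6 1.5811557670018757 open 0.0018612453896983752 grip 0.0
tool shift units [0.    0.095] yaw units to jig -2.992
t 49.67 pos [ 0.5719 -0.056   0.0836] phi 77.13 q6 1.581 F [ 0.4 -0.4  1. ]
bluefoot/steel 5741 ctr [25.7  1.4] size [29.2 45.9] ang 89.78 z 15.5 tilt deg [-0.9 -0.3] x [ 4.2 43.4] y [-12.6  15.1]
greentop 1099 ctr [ 46.1 -10.9] size [11.7  5.5] ang 18.89 z 83.0 tilt deg [ 3.2 23.3] x [41.5 50.3] y [-13.   -7.7]
```

Request:
carry_out(
  offset=[
    [0,-0.03,0],
    [0,0,0],
  ],
  yaw=[0,0],
  claw=[0,0],
)

```text
time_s: 49.88
ee_pos: [0.5714, -0.0559, 0.0836]
orientation: [0.782, 0.623, 0.0, 0.0]
force: [0.5, -0.4, 0.5]
opening: 0.0
grasp_force: 0.0
```

Request:
carry_out(
  offset=[
    [0,-0.03,0],
    [0,0,0],
  ],
  yaw=[0,0],
  claw=[0,0],
)

```text
time_s: 50.05
ee_pos: [0.5708, -0.0557, 0.0836]
orientation: [0.782, 0.623, 0.0, 0.0]
force: [0.2, 0.4, 0.7]
opening: -0.001
grasp_force: 0.0
```

```bash
python3 rel.py j -12 0; python3 look.py g19; python3 jf.py g19|egrep 'steel|^green'
python3 - <<'E'
from h import *
v=np.load('v_g19.npz');cv2.imwrite('pics/g19.png',v['im'][:,:,::-1])
E
```

```text
t 50.05 TCP in jig [-8.9  0.  83.6] phi 77.13 F [0.2 0.4 0.7] q6 1.5811854783931254 open -0.0011129396491293539 grip 0.0
tool shift units [0.001 0.155] yaw units to jig -2.992
t 50.05 pos [ 0.5708 -0.0557  0.0836] phi 77.13 q6 1.581 F [0.2 0.4 0.7]
bluefoot/steel 5618 ctr [25.8  1.5] size [45.3 29.3] ang 1.06 z 15.9 tilt deg [-1.8 -0.2] x [ 4.3 43.4] y [-12.8  15. ]
green 6932 ctr [48.4 -3.7] size [22.5 26. ] ang 67.13 z 59.4 tilt deg [120.3 -60.6] x [40.8 51. ] y [-12.9   7.7]
green ztop 84.0
greentop 1115 ctr [ 47.4 -10.9] size [12.   5.8] ang 19.82 z 83.0 tilt deg [ 4. 21.] x [42.6 51.6] y [-13.   -7.6]
greenface 6932 ctr [48.4 -3.7] size [22.5 26. ] ang 67.13 z 59.4 tilt deg [120.3 -60.6] x [40.8 51. ] y [-12.9   7.7]
green z 25 779 x [40.6 41.2 48.8]
green z 33 836 x [41.  41.6 49. ]
green z 41 878 x [41.2 42.  49.3]
green z 49 952 x [41.6 42.4 49.6]
green z 57 1010 x [41.9 42.8 50.1]
green z 65 1072 x [41.9 43.5 50.4]
green z 73 1070 x [42.4 45.3 51. ]
green z 81 856 x [42.9 47.5 51.4]
```

View pics/g19.png

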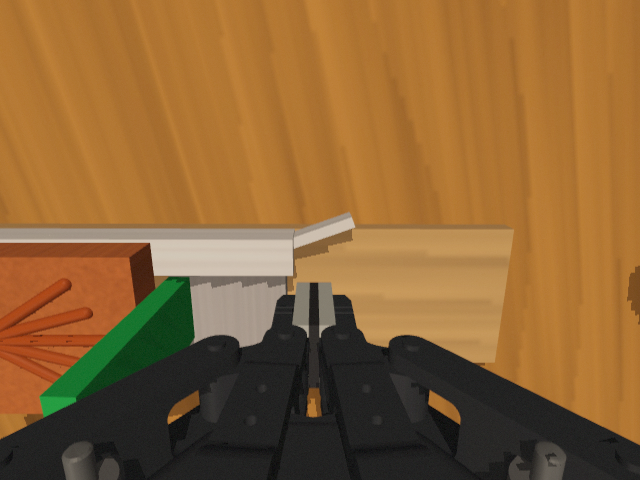

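Wrist view: the green jaw (120,345) leans toward the tile again and its toe lifts at (290,290), so toe pushing tips it too. The gripped push kept it upright. I'll withdraw, turn back and grip the jaw low, with the pads set back so they don't overhang the tile, then push and release gently.

Request:
carry_out(
  offset=[
    [0,0.05,0],
    [0,0.05,0],
    [0,0.1,0],
    [0,0.4,0],
    [0,0,-0.8],
    [0,0,-0.9],
    [0,0,-0.9],
    [0,0,-0.9],
  ],
  yaw=[0,0,0,0,0,-0.23,-0.23,-0.23],
  claw=[0,0,0,0,0,0,0,50],
)

```text
time_s: 50.77
ee_pos: [0.5828, -0.0586, 0.1539]
orientation: [0.655, 0.756, -0.0, -0.0]
force: [-0.0, 1.0, 0.1]
opening: 0.13
grasp_force: 0.0
```

Request:
carry_out(
  offset=[
    [0,0,-0.9],
    [0,0,-0.2],
    [0,0,0],
    [0,0,0],
    [0,0,0],
    [0,0,0],
    [0,0,0],
    [0,0,0],
  ],
  yaw=[-0.23,-0.23,-0.23,-0.23,-0.23,-0.23,-0.23,-0.23],
  claw=[50,50,50,50,50,50,50,50],
)

```text
time_s: 51.43
ee_pos: [0.583, -0.0586, 0.1754]
orientation: [0.23, 0.973, 0.0, 0.0]
force: [0.3, 0.0, -0.3]
opening: 0.504
grasp_force: 0.0
```

Request:
carry_out(
  offset=[
    [0,0,0],
    [0,0,0],
    [0.9,0,0],
    [0.9,0,0],
    [0.6,0,0],
    [0,0,0],
    [0,0,0],
  ],
  yaw=[-0.23,-0.23,0,0,0,0,0],
  claw=[50,50,50,50,50,50,50],
)

```text
time_s: 52.02
ee_pos: [0.5361, -0.0475, 0.1756]
orientation: [0.115, 0.993, -0.0, 0.0]
force: [0.6, -0.7, -0.1]
opening: 0.499
grasp_force: 0.0
```

```bash
python3 rel.py j 37 0.6; python3 look.py g20; python3 jf.py g20|egrep '^tile|steel|^green|^blue'
```

```text
t 52.0167 TCP in jig [ 2.670e+01 -1.000e-01  1.756e+02] phi 166.83 F [ 0.6 -0.7 -0.1] q6 0.016779105112750946 open 0.49876960900205 grip 0.0
tool shift units [ 0.515 -0.036] yaw units to jig -0.002
t 52.02 pos [ 0.5361 -0.0475  0.1756] phi 166.83 q6 0.017 F [ 0.6 -0.7 -0.1]
tile 15291 ctr [85.   0.7] size [58.2 70.4] ang 89.96 z 40.0 tilt deg [-0.  0.] x [ 51.2 119.5] y [-27.7  29.1]
blue 1659 ctr [124.   1.] size [ 8.3 25.8] ang 0.1 z 83.7 tilt deg [7.8 0.2] x [120. 128.] y [-11.7  13.5]
bluefoot/steel 2433 ctr [151.2  -0. ] size [19.9 32. ] ang 0.02 z 14.9 tilt deg [-0.3 -0. ] x [141.5 160.9] y [-15.6  15.6]
green 2353 ctr [44.5  0.9] size [26.   8.5] ang 89.88 z 78.6 tilt deg [-210.8   -0.6] x [40.6 48.4] y [-11.8  13.5]
green ztop 84.7
greentop 1135 ctr [44.5  0.9] size [26.   8.5] ang 89.88 z 83.6 tilt deg [-7.2  0.2] x [40.4 48.4] y [-11.9  13.5]
greenface 2353 ctr [44.5  0.9] size [26.   8.5] ang 89.88 z 78.6 tilt deg [-210.8   -0.6] x [40.6 48.4] y [-11.8  13.5]
green z 33 166 x [47.8 48.1 48.4]
green z 41 161 x [47.8 48.1 48.4]
green z 49 193 x [47.8 48.1 48.4]
green z 57 223 x [47.8 48.1 48.4]
green z 65 237 x [47.8 48.1 48.4]
green z 73 271 x [47.8 48.1 48.4]
green z 81 1096 x [40.5 44.7 48.3]
```

Request:
carry_out(
  offset=[
    [0.5,-0.04,0],
    [0,0,0],
    [0,0,0.9],
    [0,0,0.9],
    [0,0,0.9],
    [0,0,0.6],
    [0,0,0.36],
    [0,0,0],
  ],
  yaw=[0,0,0,0,0,0,0,0],
  claw=[50,50,50,50,50,50,50,50],
  newtons=25,
)

```text
time_s: 52.73
ee_pos: [0.5256, -0.046, 0.1006]
orientation: [0.115, 0.993, 0.0, -0.001]
force: [0.0, -0.2, -0.5]
opening: 0.499
grasp_force: 0.0
```

Request:
carry_out(
  offset=[
    [0,0,0],
    [0,0,0],
    [0,0,0],
    [0,0,0],
  ],
  yaw=[0,0,0,0],
  claw=[0,0,0,0],
)

```text
time_s: 53.07
ee_pos: [0.5263, -0.0461, 0.1031]
orientation: [0.115, 0.993, -0.0, 0.001]
force: [-0.5, 1.4, -1.0]
opening: 0.299
grasp_force: 28.2
```

```bash
python3 rel.py j 37 0.6; python3 look.py g21; python3 jf.py g21|egrep '^tile|steel|^green'
```

```text
t 53.0667 TCP in jig [ 36.6   0.7 103.1] phi 166.83 F [-0.5  1.4 -1. ] q6 0.015603725616270579 open 0.29890910381996966 grip 28.156570494174957
tool shift units [0.018 0.004] yaw units to jig -0.002
t 53.07 pos [ 0.5263 -0.0461  0.1031] phi 166.83 q6 0.016 F [-0.5  1.4 -1. ]
tile 33655 ctr [85.1  0.6] size [70.5 58.5] ang 0.13 z 39.9 tilt deg [-0.   0.1] x [ 51.2 119.6] y [-27.8  29.1]
bluefoot/steel 1657 ctr [147.7   0. ] size [ 6.6 32. ] ang 0.32 z 14.8 tilt deg [-2.2  0.1] x [144.6 150.9] y [-15.7  15.8]
green 8400 ctr [41.7  1.3] size [15.7 28.9] ang 0.87 z 74.7 tilt deg [-184.2   -0.5] x [40.7 48.9] y [-11.4  14. ]
green ztop 84.4
greentop 3340 ctr [44.5  1.3] size [26.1  9.7] ang 89.97 z 83.5 tilt deg [-11.5  -0.1] x [40.4 48.9] y [-11.5  14. ]
greenface 8400 ctr [41.7  1.3] size [15.7 28.9] ang 0.87 z 74.7 tilt deg [-184.2   -0.5] x [40.7 48.9] y [-11.4  14. ]
green z 33 378 x [47.8 48.2 48.7]
green z 41 670 x [47.7 48.3 48.8]
green z 49 796 x [47.7 48.3 48.8]
green z 57 945 x [47.7 48.3 48.9]
green z 65 1180 x [47.5 48.3 48.9]
green z 73 1429 x [47.4 48.3 48.9]
green z 81 3045 x [40.6 45.3 48.8]
```

Request:
carry_out(
  offset=[
    [0.03,0,0.02],
    [0.03,0,0],
    [0.02,0,0],
    [0,0,0],
  ],
  yaw=[0,0,0,0],
  claw=[0,0,0,0],
)

```text
time_s: 53.45
ee_pos: [0.5254, -0.0459, 0.103]
orientation: [0.115, 0.993, -0.0, 0.002]
force: [1.9, 0.1, 2.3]
opening: 0.302
grasp_force: 28.5
```

Request:
carry_out(
  offset=[
    [0.02,0,0],
    [0,0,0],
  ],
  yaw=[0,0],
  claw=[0,0],
)

```text
time_s: 53.62
ee_pos: [0.5251, -0.0458, 0.103]
orientation: [0.115, 0.993, -0.0, 0.002]
force: [2.2, -0.3, 3.2]
opening: 0.298
grasp_force: 29.1
```

Request:
carry_out(
  offset=[
    [0.02,0,0],
    [0,0,0],
  ],
  yaw=[0,0],
  claw=[0,0],
)

```text
time_s: 53.78
ee_pos: [0.525, -0.0458, 0.103]
orientation: [0.115, 0.993, -0.0, 0.002]
force: [4.9, -0.0, 4.1]
opening: 0.301
grasp_force: 29.9
```

```bash
python3 rel.py j 37 0.6; python3 look.py g22; python3 jf.py g22|egrep '^tile|^green z'
```

```text
t 53.7833 TCP in jig [ 37.9   0.7 103. ] phi 166.83 F [ 4.9 -0.   4.1] q6 0.015597910417832095 open 0.30110179683760735 grip 29.902096508885734
tool shift units [-0.046  0.005] yaw units to jig -0.002
t 53.78 pos [ 0.525  -0.0458  0.103 ] phi 166.83 q6 0.016 F [ 4.9 -0.   4.1]
tile 33472 ctr [85.   0.6] size [70.4 58.5] ang 0.1 z 39.9 tilt deg [0.  0.1] x [ 51.3 119.5] y [-27.8  29.1]
green ztop 84.3
green z 33 190 x [48.7 49.3 49.8]
green z 41 672 x [48.8 49.4 49.9]
green z 49 784 x [48.8 49.4 50. ]
green z 57 950 x [48.8 49.4 50. ]
green z 65 1168 x [48.6 49.5 50.1]
green z 73 1444 x [48.7 49.5 50.1]
green z 81 3034 x [41.8 46.5 50. ]
```

Request:
carry_out(
  offset=[
    [0.02,0,-0.02],
    [0,0,0],
  ],
  yaw=[0,0],
  claw=[0,0],
)

```text
time_s: 54.0
ee_pos: [0.5248, -0.0458, 0.103]
orientation: [0.115, 0.993, -0.0, 0.002]
force: [6.5, -0.9, 1.0]
opening: 0.297
grasp_force: 32.0
```

Request:
carry_out(
  offset=[
    [0.03,0,0],
    [0,0,0],
  ],
  yaw=[0,0],
  claw=[0,0],
)

```text
time_s: 54.17
ee_pos: [0.5247, -0.0458, 0.103]
orientation: [0.115, 0.993, -0.0, 0.003]
force: [7.5, -1.1, 0.7]
opening: 0.303
grasp_force: 32.4
```

```bash
python3 rel.py j 37 0.6; python3 look.py g23; python3 jf.py g23|egrep '^tile|^green z'
```

```text
t 54.1667 TCP in jig [ 38.2   0.8 103. ] phi 166.82 F [ 7.5 -1.1  0.7] q6 0.015715159005800932 open 0.30268064275855433 grip 32.414741817628965
tool shift units [-0.059  0.009] yaw units to jig -0.003
t 54.17 pos [ 0.5247 -0.0458  0.103 ] phi 166.82 q6 0.016 F [ 7.5 -1.1  0.7]
tile 33534 ctr [85.1  0.7] size [58.4 70.4] ang 89.99 z 40.0 tilt deg [0.1 0.1] x [ 51.3 119.6] y [-27.7  29.1]
green ztop 84.4
green z 33 190 x [48.9 49.4 50. ]
green z 41 662 x [49.  49.5 50.1]
green z 49 798 x [49.  49.5 50.1]
green z 57 944 x [49.  49.6 50.3]
green z 65 1176 x [48.7 49.6 50.3]
green z 73 1458 x [48.9 49.6 50.3]
green z 81 3006 x [41.9 46.7 50.2]
```

Request:
carry_out(
  offset=[
    [-0.02,0,0],
    [-0.01,0,0],
    [0,0,0],
  ],
  yaw=[0,0,0],
  claw=[0,0,0],
)

```text
time_s: 54.47
ee_pos: [0.5249, -0.0458, 0.103]
orientation: [0.115, 0.993, -0.0, 0.002]
force: [6.1, -1.4, 1.6]
opening: 0.301
grasp_force: 31.9
```

Request:
carry_out(
  offset=[
    [0,0,0],
    [0,0,0],
    [0,0,0],
  ],
  yaw=[0,0,0],
  claw=[32,36,42],
)

```text
time_s: 54.72
ee_pos: [0.5247, -0.0457, 0.1025]
orientation: [0.115, 0.993, -0.0, 0.002]
force: [7.6, -1.8, 0.3]
opening: 0.42
grasp_force: 3.6
```

```bash
python3 rel.py j 37 0.6; python3 look.py g24; python3 jf.py g24|egrep '^tile|^green z'
```

```text
t 54.7167 TCP in jig [ 38.3   0.7 102.5] phi 166.81 F [ 7.6 -1.8  0.3] q6 0.015776594300033406 open 0.42014453223754344 grip 3.592858052579686
tool shift units [-0.064  0.004] yaw units to jig -0.003
t 54.72 pos [ 0.5247 -0.0457  0.1025] phi 166.81 q6 0.016 F [ 7.6 -1.8  0.3]
tile 34170 ctr [84.9  0.9] size [58.4 71.4] ang 89.83 z 40.8 tilt deg [-0.6  0.1] x [ 51.6 119.9] y [-27.6  29.2]
green ztop 84.3
green z 33 160 x [48.8 49.3 49.8]
green z 41 675 x [48.8 49.4 49.9]
green z 49 823 x [48.7 49.4 49.9]
green z 57 980 x [48.7 49.4 50. ]
green z 65 1176 x [48.7 49.4 50. ]
green z 73 1456 x [48.6 49.4 50. ]
green z 81 3017 x [41.7 46.4 49.9]
```

The force stays at 7.6 N with the fingers open, so the finger fronts themselves were touching the tile edge. I'll back off, re-grip farther back and finish with the jaw alone.

Request:
carry_out(
  offset=[
    [-0.03,0,0],
    [-0.03,0,0],
    [-0.03,0,0],
    [-0.05,0,0],
    [-0.05,0,0],
    [-0.05,0,0],
    [0,0,0],
  ],
  yaw=[0,0,0,0,0,0,0],
  claw=[45,45,45,45,45,45,45],
)

```text
time_s: 55.35
ee_pos: [0.5261, -0.0461, 0.1011]
orientation: [0.115, 0.993, 0.0, -0.002]
force: [0.8, 0.4, 0.4]
opening: 0.452
grasp_force: 0.0
```

```bash
python3 rel.py j 35 0.6; python3 look.py g25; python3 jf.py g25|egrep '^tile|^green z|^blue'
```

```text
t 55.35 TCP in jig [ 36.8   0.8 101.1] phi 166.83 F [0.8 0.4 0.4] q6 0.015563428806804553 open 0.45177407846789286 grip 0.0
tool shift units [-0.09   0.008] yaw units to jig -0.002
t 55.35 pos [ 0.5261 -0.0461  0.1011] phi 166.83 q6 0.016 F [0.8 0.4 0.4]
tile 34330 ctr [85.1  0.9] size [58.6 70.3] ang 89.85 z 39.9 tilt deg [0.  0.1] x [ 51.2 119.4] y [-27.6  29.3]
blue 5783 ctr [124.    0.9] size [26.2  8.5] ang 89.85 z 83.7 tilt deg [7.4 0.1] x [119.9 128. ] y [-11.8  13.6]
bluefoot/steel 1661 ctr [148.  -0.] size [31.9  6.4] ang 89.62 z 14.8 tilt deg [-2.2  0.1] x [144.9 151.1] y [-15.7  15.7]
green ztop 84.4
green z 33 232 x [48.9 49.3 49.8]
green z 41 690 x [48.8 49.4 49.9]
green z 49 814 x [48.8 49.4 49.9]
green z 57 974 x [48.8 49.4 50. ]
green z 65 1198 x [48.7 49.4 50. ]
green z 73 1464 x [48.6 49.4 50. ]
green z 81 3144 x [41.7 46.4 49.8]
```

Request:
carry_out(
  offset=[
    [-0.1,0,0],
    [0,0,-0.05],
    [0,0,0],
    [0,0,0],
    [0,0,0],
    [0,0,0],
  ],
  yaw=[0,0,0,0,0,0],
  claw=[45,45,45,0,0,0],
)

```text
time_s: 55.9
ee_pos: [0.5297, -0.0469, 0.1035]
orientation: [0.115, 0.993, -0.0, 0.0]
force: [-1.2, 0.4, -0.2]
opening: 0.299
grasp_force: 24.7
```

Request:
carry_out(
  offset=[
    [0.02,0,0],
    [0.02,0,0],
    [0,0,0],
  ],
  yaw=[0,0,0],
  claw=[0,0,0],
)

```text
time_s: 56.15
ee_pos: [0.5292, -0.0468, 0.1035]
orientation: [0.115, 0.993, -0.0, 0.0]
force: [1.2, -0.4, 0.1]
opening: 0.303
grasp_force: 24.7
```

```bash
python3 rel.py j 35 0.6; python3 look.py g26; python3 jf.py g26|egrep '^tile|^green z'
```

```text
t 56.15 TCP in jig [ 33.6   0.7 103.5] phi 166.82 F [ 1.2 -0.4  0.1] q6 0.015511103305500349 open 0.30287428228152546 grip 24.69577431678772
tool shift units [0.068 0.006] yaw units to jig -0.003
t 56.15 pos [ 0.5292 -0.0468  0.1035] phi 166.82 q6 0.016 F [ 1.2 -0.4  0.1]
tile 34051 ctr [85.   0.8] size [58.4 70.6] ang 89.78 z 39.9 tilt deg [-0.   0.1] x [ 51.2 119.5] y [-27.6  29.3]
green ztop 84.4
green z 33 124 x [46.  49.7 50.1]
green z 41 642 x [49.2 49.8 50.3]
green z 49 747 x [49.2 49.8 50.3]
green z 57 911 x [49.2 49.8 50.3]
green z 65 1103 x [49.  49.8 50.4]
green z 73 1341 x [49.1 49.9 50.5]
green z 81 3077 x [42.1 46.8 50.3]
```

Request:
carry_out(
  offset=[
    [0.02,0,0],
    [0,0,0],
  ],
  yaw=[0,0],
  claw=[0,0],
)

```text
time_s: 56.37
ee_pos: [0.529, -0.0467, 0.1035]
orientation: [0.115, 0.993, -0.0, 0.001]
force: [1.8, -1.0, 0.1]
opening: 0.295
grasp_force: 24.6
```

Request:
carry_out(
  offset=[
    [0.02,0,0],
    [0,0,0],
  ],
  yaw=[0,0],
  claw=[0,0],
)

```text
time_s: 56.53
ee_pos: [0.5289, -0.0467, 0.1035]
orientation: [0.115, 0.993, -0.0, 0.001]
force: [3.1, -0.8, -1.8]
opening: 0.301
grasp_force: 24.6
```

```bash
python3 rel.py j 35 0.6; python3 look.py g27; python3 jf.py g27|egrep '^tile|^green z|^blue'
```

```text
t 56.5333 TCP in jig [ 34.    0.7 103.5] phi 166.82 F [ 3.1 -0.8 -1.8] q6 0.015621771546729734 open 0.30060128959310267 grip 24.61353063583374
tool shift units [0.051 0.004] yaw units to jig -0.003
t 56.53 pos [ 0.5289 -0.0467  0.1035] phi 166.82 q6 0.016 F [ 3.1 -0.8 -1.8]
tile 33965 ctr [85.1  0.7] size [70.3 58.4] ang 0.09 z 39.9 tilt deg [-0.   0.1] x [ 51.3 119.5] y [-27.6  29.2]
blue 5806 ctr [124.   1.] size [26.4  8.8] ang 89.58 z 83.7 tilt deg [8.2 0.2] x [119.9 128.1] y [-11.8  13.6]
bluefoot/steel 451 ctr [147.3   0. ] size [ 2.5 31.9] ang 0.87 z 14.9 tilt deg [-26.  -0.] x [146.3 148.3] y [-15.6  15.8]
green ztop 84.4
green z 33 79 x [46.5 50.  50.3]
green z 41 622 x [49.6 50.1 50.6]
green z 49 750 x [49.5 50.1 50.6]
green z 57 911 x [49.5 50.1 50.7]
green z 65 1109 x [49.5 50.1 50.8]
green z 73 1346 x [49.4 50.1 50.8]
green z 81 3073 x [42.4 47.2 50.7]
```

Request:
carry_out(
  offset=[
    [0.02,0,0.01],
    [0,0,0],
  ],
  yaw=[0,0],
  claw=[0,0],
)

```text
time_s: 56.75
ee_pos: [0.5288, -0.0466, 0.1035]
orientation: [0.115, 0.993, -0.0, 0.001]
force: [5.5, -1.3, -1.5]
opening: 0.3
grasp_force: 24.6
```

Request:
carry_out(
  offset=[
    [0,0,0],
    [0,0,0],
    [0,0,0],
    [0,0,0],
  ],
  yaw=[0,0,0,0],
  claw=[34,40,50,50],
)

```text
time_s: 57.08
ee_pos: [0.5268, -0.0462, 0.1025]
orientation: [0.115, 0.993, 0.0, -0.001]
force: [0.4, -0.1, -0.9]
opening: 0.5
grasp_force: 0.0
```

Request:
carry_out(
  offset=[
    [0,0,-0.3],
    [0,0,-0.7],
    [0,0,-0.9],
    [0,0,-0.9],
    [0,0,-0.9],
    [0,0,0],
    [0,0,0],
  ],
  yaw=[0,0,0,0,0,0,0],
  claw=[50,50,50,50,50,50,50],
)

```text
time_s: 57.67
ee_pos: [0.5286, -0.0466, 0.1787]
orientation: [0.115, 0.993, -0.0, 0.002]
force: [-1.0, -0.4, 0.2]
opening: 0.501
grasp_force: 0.0
```

```bash
python3 rel.py j 35 0.6; python3 look.py g28; python3 jf.py g28|egrep '^tile|^green z|^blue'
```

```text
t 57.6667 TCP in jig [ 34.2   0.7 178.7] phi 166.83 F [-1.  -0.4  0.2] q6 0.015560087545306689 open 0.5010516257831834 grip 0.0
tool shift units [0.04  0.004] yaw units to jig -0.002
t 57.67 pos [ 0.5286 -0.0466  0.1787] phi 166.83 q6 0.016 F [-1.  -0.4  0.2]
tile 14455 ctr [85.2  0.8] size [70.  58.2] ang 0.0 z 39.9 tilt deg [0.  0.1] x [ 51.6 119.6] y [-27.6  29.3]
blue 1485 ctr [124.    0.9] size [25.6  8.1] ang 89.77 z 83.8 tilt deg [ 5.1 -0.2] x [120.  127.9] y [-11.7  13.6]
bluefoot/steel 3301 ctr [151.8   0. ] size [32.  27.7] ang 89.85 z 14.8 tilt deg [0.5 0.2] x [138.1 165.2] y [-15.7  15.7]
green ztop 84.5
green z 33 42 x [49.5 49.9 50. ]
green z 41 170 x [49.5 49.9 50.2]
green z 49 200 x [49.6 49.9 50.3]
green z 57 235 x [49.6 49.9 50.2]
green z 65 246 x [49.6 49.9 50.3]
green z 73 292 x [49.5 49.9 50.4]
green z 81 985 x [42.7 46.8 50.1]
```

```bash
python3 -c "
from workcell import *
print(job_done())"
```

```text
the job is handed in; nothing more can be done
None
```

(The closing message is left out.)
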